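# Sort the bench after the evaporator practical

### The job

The practical is over: sort what was left on the bench. Stand both amber bottles upright in the orange tray, lay both plastic joint clips flat in the blue tray and lay the aluminium boss head flat in the green tray, each resting on the tray's floor. Set the glass bottles down gently instead of dropping them, and leave the clear bottle with the blue cap and the beaker standing where they are.

Things in the scene. Friction and masses are not known exactly. Their poses are not given: they have to be found in the camera images.
- amber_white_center (a point): Amber (brown) bottle with a WHITE cap: glass sample bottle standing upright, 62 mm high: round body 30 mm in diameter up to 42 mm (31 mm over its white paper label), then a short neck and a 24 mm screw cap, 48 to 62 mm up. About 60 g. The point is on its axis, half-way up (31 mm above its foot); z up along the axis.
- amber_black_center (a point): Amber (brown) bottle with a BLACK cap: glass sample bottle standing upright, 62 mm high: round body 30 mm in diameter up to 42 mm (31 mm over its white paper label), then a short neck and a 24 mm screw cap, 48 to 62 mm up. About 60 g. The point is on its axis, half-way up (31 mm above its foot); z up along the axis.
- clip_yellow_center (a point): YELLOW clip: plastic U-shaped clip for ground-glass joints, lying flat: 28 mm wide (its y), 47 mm long (its x: from the thumb tab at -28 mm to the open end at +19 mm), 16 mm high. The two side arms are rigid and parallel to x; it is gripped across y on their flat outer sides. About 30 g. The point is in the middle of its width, 8 mm above its underside; z up.
- clip_red_center (a point): RED clip: plastic U-shaped clip for ground-glass joints, lying flat: 28 mm wide (its y), 47 mm long (its x: from the thumb tab at -28 mm to the open end at +19 mm), 16 mm high. The two side arms are rigid and parallel to x; it is gripped across y on their flat outer sides. About 30 g. The point is in the middle of its width, 8 mm above its underside; z up.
- boss_head_center (a point): Boss head (clamp block of a lab stand): aluminium block 40 mm (x) by 30 mm (y) by 24 mm high, lying flat, with a black thumbscrew knob 20 mm in diameter sticking out at each x end, 72 mm over all along x. Gripped across y on the block's flat sides. About 120 g. The point is the block's centre, 12 mm above its underside; z up.
- clear_vial_center (a point): Bystander, to be left alone. Pale clear bottle with a BLUE cap: glass sample bottle standing upright, 62 mm high: round body 30 mm in diameter up to 42 mm (31 mm over its white paper label), then a short neck and a 24 mm screw cap, 48 to 62 mm up. About 60 g. The point is on its axis, half-way up (31 mm above its foot); z up along the axis.
- beaker_center (a point): Bystander, to be left alone. Small empty pale blue glass beaker, upright, 44 mm in diameter, 58 mm high. The point is on its axis, half-way up (29 mm).
- tray_orange: Orange low open plastic tray fixed to the table, 130 mm along its x by 160 mm along its y, 30 mm high, walls and floor 4 mm thick (inside 122 by 152 mm). Origin at the centre of its underside, on the table; z up. Empty at the start.
- tray_green: Green low open plastic tray fixed to the table, 130 mm along its x by 160 mm along its y, 30 mm high, walls and floor 4 mm thick (inside 122 by 152 mm). Origin at the centre of its underside, on the table; z up. Empty at the start.
- tray_blue: Blue low open plastic tray fixed to the table, 130 mm along its x by 160 mm along its y, 30 mm high, walls and floor 4 mm thick (inside 122 by 152 mm). Origin at the centre of its underside, on the table; z up. Empty at the start.

How it is judged:
At the end, for the whole second after the job is handed in: Both amber bottles in the orange tray (upright within 0.15 rad), both clips in the blue, the boss head in the green (flat within 0.25 rad): each on the floor (6 mm), at rest, its centre within 50 x 65 mm (bottles) or 55 x 70 mm (others) of the tray centre along the tray x, y (x of amber_white_center in the frame of tray_orange between -0.05 and 0.05 m and y of amber_white_center in the frame of tray_orange between -0.065 and 0.065 m and z of each of amber_white_center, amber_black_center in the frame of tray_orange below 0.041 m and linear speed of each of amber_white, amber_black, clip_yellow, clip_red, boss_head below 0.02 m/s and angle between each of amber_white_center, amber_black_center's own z axis and vertical below 0.15 rad and x of amber_black_center in the frame of tray_orange between -0.05 and 0.05 m and y of amber_black_center in the frame of tray_orange between -0.065 and 0.065 m and x of clip_yellow_center in the frame of tray_blue between -0.055 and 0.055 m and y of clip_yellow_center in the frame of tray_blue between -0.07 and 0.07 m and z of each of clip_yellow_center, clip_red_center in the frame of tray_blue below 0.018 m and angle between the z axis of each of clip_yellow_center, clip_red_center and the z axis of tray_blue, either way round below 0.25 rad and x of clip_red_center in the frame of tray_blue between -0.055 and 0.055 m and y of clip_red_center in the frame of tray_blue between -0.07 and 0.07 m and x of boss_head_center in the frame of tray_green between -0.055 and 0.055 m and y of boss_head_center in the frame of tray_green between -0.07 and 0.07 m and z of boss_head_center in the frame of tray_green below 0.022 m and angle between the z axis of boss_head_center and the z axis of tray_green, either way round below 0.25 rad); the robot touches nothing.
It fails at once if the clear bottle is shifted more than 25 mm or tipped over (distance of clear_vial_center from where it was at the start of the episode above 0.025 m or angle between clear_vial_center's own z axis and vertical above 0.35 rad).
It fails at once if the beaker is shifted more than 25 mm or tipped over (distance of beaker_center from where it was at the start of the episode above 0.025 m or angle between beaker_center's own z axis and vertical above 0.35 rad).
It fails at once if an amber bottle is dropped or thrown (moves faster than 0.6 m/s, a fall of about 18 mm, with no finger on it) (linear speed of amber_white above 0.6 m/s and contact force between amber_white and the fingers below 0.05 N).
It fails at once if an amber bottle is dropped or thrown (moves faster than 0.6 m/s, a fall of about 18 mm, with no finger on it) (linear speed of amber_black above 0.6 m/s and contact force between amber_black and the fingers below 0.05 N).
It also fails if it takes over 128 s, if anything falls off the work surface, if the arm or the gripper's body presses on something with over 40 N, if the wrist force passes 120 N, or if a joint passes its speed limit or range.

### The arm

A 6-joint arm with a two-finger parallel gripper is mounted at the origin on the work surface. World frame = base frame: x ahead of the robot, y to its left, z up, the work surface at z = 0. Lengths are in m, angles in rad, forces in N, time in s.
With the tool pointing down it reaches from about 0.325 to 0.75 m from the base axis. Payload 7.6 kg.
Tool frame: the origin (TCP) lies between the finger pads; the fingertips stand 17 mm ahead of it and the grasp point (between the pads) lies 2 mm behind it; z points along the fingers, y is the direction in which the jaws open and shut (so a half turn about z gives the same grasp; the last joint's range is limited). The gripper opens to 85 mm and grips with 20 to 120 N. Pads are 22 mm wide; open, the fingers measure 114 mm over their backs; the gripper's body (76 mm by 85 mm) begins 54 mm behind the grasp point. The pads swing forward as they close: fully open they stand 13 mm farther back than shut.
Start: joints at [-1.396, 0.052, 1.401, -0, 1.689, -0.07], TCP at [0.127, -0.509, 0.248] pointing down, gripper open.
Joint ranges: [-2.9, 2.9], [-0.91, 2.17], [0.12, 2.37], [-1.06, 4.2], [0.26, 2.73], [-2.93, 2.93]. Speed limits (rad/s): [2.57, 2.57, 3.01, 3.14, 3.14, 3.14].

### API

Orientations are given as a 3x3 rotation matrix whose columns are the frame's x, y, z axes.
In Python, from workcell import state, imaging, ticket, regions_of, mark_of gives the robot as it stands. The module is installed in compiled form; this text tells all that it offers.
- The arm moves only by the tool apply_moves, never from a script. Its argument "moves" is a list of rows, each a list of 7 numbers: the shift along the tool's x, y, z in cm, then the turn, a rotation vector about the tool's x, y, z in rad, then the opening, from 0 (shut) to 1 (fully open). In form: [[tx, ty, tz, wx, wy, wz, fingers], ...]. A call has 1 to 12 rows; each row shifts and turns the pose as measured when the row begins, along the tool's axes as they then stand; what a row does not reach is not made up. A row lasts 1/10 s, in which the tool goes at most 50 mm and 8.59 degrees, less where a joint would pass 70% of its speed; a pose out of reach is approached as far as the arm can. A call is refused whole if a number of a shift passes 5 or a number of a turn 0.15, either way. A call with a gripper value outside its range is refused whole. The fingers move at their own pace and stop on an object; "force" is the grip in N (left out, the last holds). Time passes only in rows, so rows that do not move let the fingers close. It gives the time, the measured TCP pose, the force and the opening at its end, in the units of the state.
- state(): the state, without advancing time (a new reading comes with each control period).
- imaging.grab_frame(name): name is "scene" or "top"; returns the picture (384x512x3 uint8, red, green, blue); there is no depth.
- imaging.camera_params(name): a dict with "camera_matrix" (3x3 intrinsics, pixels), "dist" ([k1, k2, p1, p2, k3] as OpenCV has them; the pictures are not rectified), "rvec" (rotation vector, rad) and "tvec" (3), from world to camera coordinates, as OpenCV has them. Camera axes: x right, y down, z forward; pixel columns grow to the right and rows downward; lengths in m; the calibration is good to about 2 mm. A picture is of the moment at which its call begins. camera_params takes no time and is no camera call.
- ticket.sign_off(): hands the job in, once; it reports no verdict.
Trained networks look in the newest picture that a camera, given by its name, has taken for a name from the list of things; names that differ only in an ending like _2 or _b are one class to them, and where a whole thing is asked for, a point or a joint stands for the part that bears it (a point fixed in the world has none). Each returns a list of dicts, best first, with "p" (0 to 1); they miss things now and then, are a little off and sometimes report something else, mostly with a low value. They report only what shows in the picture. A call takes as long as a camera call.
- regions_of(camera, name): "mask" (384x512 bool, what is visible of it).
- mark_of(camera, name): "location" ([x, y, z] in m, in world coordinates, good to about 4 mm: a listed point, or the origin of a listed thing).
The state is a dict: "clock": time; "joints": joint angles; "joint_velocities": joint speeds; "tau": joint torques, N m; "ee_pos": TCP position; "eef_rot": TCP orientation; "ft_force": force on the tool from outside, world axes, zero at the start; "wrist_torque": the same for the moment, N m; "finger_gap": opening from 0.0 (shut) to 1.0 (fully open).
Only numpy, scipy, OpenCV 4.12 (cv2) and the standard library are available. Lean on these libraries where they do the work, as an engineer would, in place of code of your own. Each camera call takes 0.05 s, during which the arm holds its last target.

## Working session

There is one attempt and no reset: what is moved stays moved. The work goes in short steps, Python scripts to look and compute and a tool call to move; the robot and the scene stay as the last step left them, time stands still between calls to the robot, and variables do not carry over. Pictures are saved under pics/ and viewed, and the job is handed in when it is done.

Besides the shell and the picture viewer there is one more tool, called after "Emit:" as name(argument=value, ...), one argument or row to a line, values as JSON. apply_moves: Moves the arm, as the interface text tells. Its arguments: {"type":"object","properties":{"moves":{"type":"array","items":{"type":"array","items":{"type":"number"}}},"force":{"type":"number"}},"required":["moves"]}

```bash
mkdir -p pics; python3 - <<'E'
from workcell import state, imaging
import cv2
s=state();print(s['clock'],s['ee_pos'],s['eef_rot'],s['finger_gap'])
for n in ['scene','top']:
    im=imaging.grab_frame(n); cv2.imwrite(f'pics/{n}0.png',cv2.cvtColor(im,cv2.COLOR_RGB2BGR))
    print(n,imaging.camera_params(n))
E
```

```text
0.0 [ 0.12721206 -0.50906424  0.247451  ] [[ 9.70193882e-01  2.42329861e-01 -2.65146642e-04]
 [ 2.42329975e-01 -9.70192629e-01  1.56400064e-03]
 [ 1.21760740e-04 -1.58163683e-03 -9.99998742e-01]] 0.9982964053047073
scene {'camera_matrix': array([[418.41943831,   0.        , 256.07276496],
       [  0.        , 418.41943831, 191.71921401],
       [  0.        ,   0.        ,   1.        ]]), 'dist': array([0.01743246, 0.        , 0.        , 0.        , 0.        ]), 'rvec': array([ 1.83016537,  1.76433461, -0.64340106]), 'tvec': array([-0.01087779, -0.3807946 ,  1.42231358])}
top {'camera_matrix': array([[447.45961693,   0.        , 259.71020378],
       [  0.        , 447.45961693, 193.74077802],
       [  0.        ,   0.        ,   1.        ]]), 'dist': array([0.01162228, 0.        , 0.        , 0.        , 0.        ]), 'rvec': array([ 2.10317704, -2.16036478,  0.12363741]), 'tvec': array([0.0369462 , 0.54799421, 1.07613669])}
```

```bash
python3 - <<'E'
from workcell import mark_of,state
import numpy as np
for n in ['amber_white_center','amber_black_center','clip_yellow_center','clip_red_center','boss_head_center','clear_vial_center','beaker_center','tray_orange','tray_green','tray_blue']:
    for c in ['top','scene']:
        r=mark_of(c,n)
        print(n,c,[(round(d['p'],2),np.round(d['location'],3).tolist()) for d in r[:3]])
print(state()['clock'])
E
```

```text
amber_white_center top [(0.49, [0.424, -0.156, 0.029])]
amber_white_center scene [(0.61, [0.422, -0.155, 0.034])]
amber_black_center top [(0.55, [0.518, 0.007, 0.032])]
amber_black_center scene [(0.52, [0.516, 0.01, 0.031])]
clip_yellow_center top [(0.56, [0.521, -0.094, 0.01])]
clip_yellow_center scene [(0.59, [0.519, -0.088, 0.006]), (0.24, [0.441, 0.157, 0.007])]
clip_red_center top [(0.56, [0.443, 0.161, 0.005])]
clip_red_center scene [(0.6, [0.443, 0.156, 0.007])]
boss_head_center top [(0.64, [0.515, 0.093, 0.01])]
boss_head_center scene [(0.57, [0.514, 0.083, 0.009])]
clear_vial_center top [(0.71, [0.423, -0.056, 0.032])]
clear_vial_center scene [(0.74, [0.426, -0.055, 0.028])]
beaker_center top [(0.6, [0.427, 0.059, 0.026])]
beaker_center scene [(0.64, [0.426, 0.063, 0.027])]
tray_orange top [(0.95, [0.43, -0.315, -0.001])]
tray_orange scene [(0.9, [0.434, -0.311, 0.002]), (0.28, [0.513, 0.082, 0.009])]
tray_green top [(0.79, [0.463, 0.317, 0.0]), (0.32, [0.519, 0.007, 0.032])]
tray_green scene [(0.58, [0.462, 0.314, 0.0])]
tray_blue top [(0.6, [0.663, 0.035, 0.002])]
tray_blue scene [(0.72, [0.665, 0.035, -0.005])]
1.1
```

```bash
python3 - <<'E'
import cv2
for n in ['scene','top']:
    im=cv2.imread(f'pics/{n}0.png'); cv2.imwrite(f'pics/{n}0b.png',cv2.resize(im,(800,600),interpolation=cv2.INTER_CUBIC))
E
```

```text
(no output)
```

View pics/top0b.png

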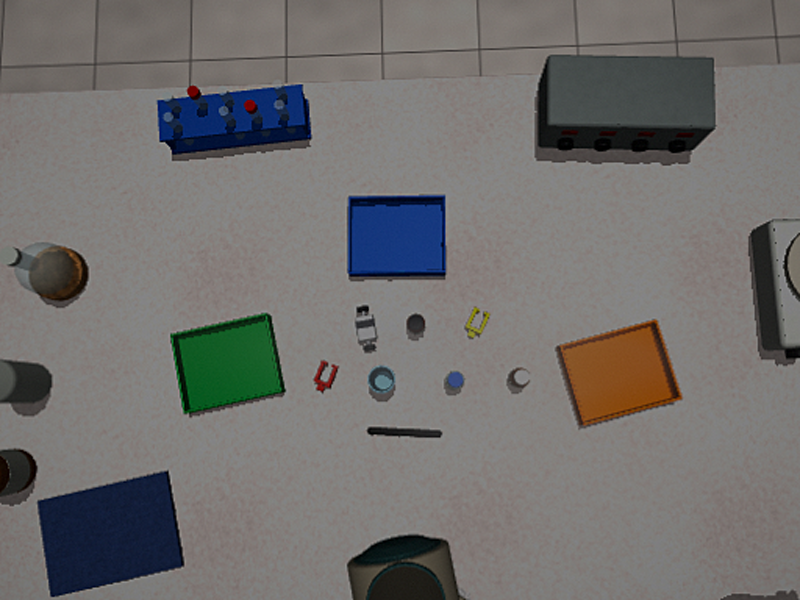

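View pics/scene0b.png

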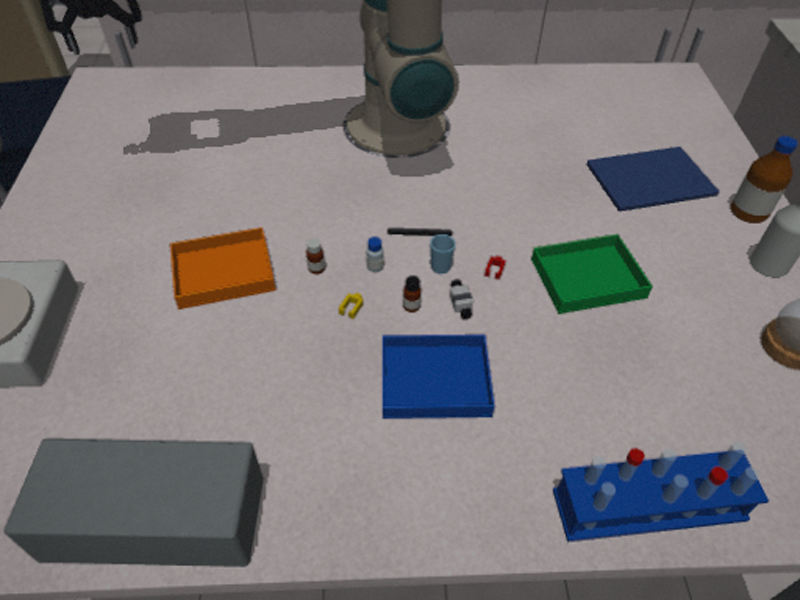

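```bash
cat > h.py <<'E'
import numpy as np,cv2
from workcell import state, imaging, regions_of, mark_of
def cp(n):
    p=imaging.camera_params(n); return p['camera_matrix'],p['dist'],p['rvec'],p['tvec']
def proj(n,P):
    K,d,r,t=cp(n); return cv2.projectPoints(np.float64(P).reshape(-1,3),r,t,K,d)[0][:,0]
def unproj(n,uv,z):
    K,d,r,t=cp(n); R=cv2.Rodrigues(r)[0]
    q=cv2.undistortPoints(np.float64(uv).reshape(-1,1,2),K,d)[:,0]
    D=np.c_[q,np.ones(len(q))]@R; C=-R.T@t
    return (C+D*((z-C[2])/D[:,2])[:,None])[:,:2]
def ortho(im,n,cx,cy,half,z,ppm=4000):
    # metric view: up=+x, left=+y
    N=int(2*half*ppm); i,j=np.mgrid[0:N,0:N]
    X=cx+half-(i+.5)/ppm; Y=cy+half-(j+.5)/ppm
    uv=proj(n,np.c_[X.ravel(),Y.ravel(),np.full(X.size,z)]).astype(np.float32).reshape(N,N,2)
    return cv2.remap(im,uv[...,0],uv[...,1],cv2.INTER_CUBIC)
E
python3 - <<'E'
from h import *
ims={c:cv2.cvtColor(imaging.grab_frame(c),cv2.COLOR_RGB2BGR) for c in['top','scene']}
tiles=[]
for name,z,x,y in [('clip_yellow_center',.016,.52,-.092),('clip_red_center',.016,.443,.159),('boss_head_center',.024,.514,.09)]:
    row=[]
    for c in ['top','scene']:
        r=regions_of(c,name)
        m=r[0]['mask'].astype(np.uint8)
        v,u=np.nonzero(m); W=unproj(c,np.c_[u,v].astype(float),z*.6)
        o=W.mean(0); w,V=np.linalg.eigh(np.cov(W.T)); a=np.degrees(np.arctan2(V[1,1],V[0,1]))
        rc=cv2.minAreaRect((W*1000).astype(np.float32))
        print(name,c,round(r[0]['p'],2),len(u),o.round(4),'pca deg',a.round(1),np.sqrt(w).round(4),np.round(rc[0],1),np.round(rc[1],1),round(rc[2],1))
        row.append(ortho(ims[c],c,x,y,.045,z))
    tiles.append(np.vstack([cv2.resize(t,(260,260)) for t in row]))
cv2.imwrite('pics/tiles.png',np.hstack(tiles))
for n in ['tray_orange','tray_green','tray_blue']:
    r=regions_of('top',n); v,u=np.nonzero(r[0]['mask']); W=unproj('top',np.c_[u,v].astype(float),.015)
    rc=cv2.minAreaRect((W*1000).astype(np.float32)); print(n,round(r[0]['p'],2),np.round(rc[0],1),np.round(rc[1],1),round(rc[2],1))
E
```

```text
clip_yellow_center top 0.58 148 [ 0.516  -0.0901] pca deg 152.7 [0.009  0.0127] [516.5 -90.4] [29.4 46. ] 61.6
clip_yellow_center scene 0.74 131 [ 0.5175 -0.0905] pca deg 160.8 [0.0093 0.0129] [517.5 -90.3] [31.6 47.3] 62.6
clip_red_center top 0.5 170 [0.4373 0.1588] pca deg 155.5 [0.0094 0.0127] [436.8 158.9] [32.  46.5] 65.6
clip_red_center scene 0.64 120 [0.4368 0.1602] pca deg 170.1 [0.0083 0.015 ] [439.1 158.5] [29.1 56.9] 69.5
boss_head_center top 0.52 246 [0.5152 0.0907] pca deg -170.5 [0.0079 0.0168] [515.2  90.7] [68.4 31. ] 8.4
boss_head_center scene 0.84 280 [0.5173 0.0899] pca deg -175.3 [0.0094 0.0209] [515.9  89.5] [36.2 81.5] 84.7
tray_orange 0.56 [ 431.7 -313.2] [134.2 171.2] 13.7
tray_green 0.92 [463.4 316.8] [135. 168.] 10.7
tray_blue 0.83 [666.8  37.6] [160.6 135.7] 88.2
```

View pics/tiles.png

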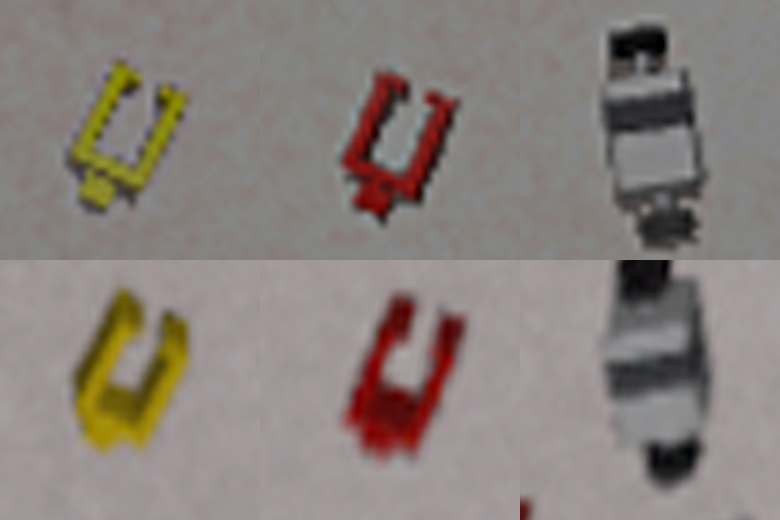

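```bash
cat > d.py <<'E'
import sys,numpy as np
from scipy.spatial.transform import Rotation as R
from workcell import state
s=state(); p=np.array(s['ee_pos']); M=np.array(s['eef_rot'])
a=[float(v) for v in sys.argv[1:]]
y=np.radians(a[3]) if len(a)>3 else np.arctan2(M[1,0],M[0,0])
T=np.array([[np.cos(y),np.sin(y),0],[np.sin(y),-np.cos(y),0],[0,0,-1]])
rv=R.from_matrix(M.T@T).as_rotvec()
d=np.array(a[:3])-p
print('t',round(s['clock'],2),'pos',p.round(4),'yaw',np.degrees(np.arctan2(M[1,0],M[0,0])).round(1),'gap',round(s['finger_gap'],3),'F',np.round(s['ft_force'],1))
print('shift now-axes cm',(M.T@d*100).round(2),' after-turn-axes cm',(T.T@d*100).round(2),'rotvec',rv.round(3))
E
python3 d.py .423 -.1555 .12 14
```

```text
t 1.65 pos [ 0.1273 -0.5094  0.2483] yaw 14.0 gap 1.002 F [0.7 0.1 0.9]
shift now-axes cm [ 37.27 -27.17  12.83]  after-turn-axes cm [ 37.26 -27.18  12.83] rotvec [0. 0. 0.]
```

Emit:
apply_moves(
  moves=[
    [3.1, -2.26, 1.06, 0, 0, 0, 0.7],
    [3.1, -2.26, 1.06, 0, 0, 0, 0.7],
    [3.1, -2.26, 1.06, 0, 0, 0, 0.7],
    [3.1, -2.26, 1.06, 0, 0, 0, 0.7],
    [3.1, -2.26, 1.06, 0, 0, 0, 0.7],
    [3.1, -2.26, 1.06, 0, 0, 0, 0.7],
    [3.1, -2.26, 1.06, 0, 0, 0, 0.7],
    [3.1, -2.26, 1.06, 0, 0, 0, 0.7],
    [3.1, -2.26, 1.06, 0, 0, 0, 0.7],
    [3.1, -2.26, 1.06, 0, 0, 0, 0.7],
    [2.0, -1.5, 0.5, 0, 0, 0, 0.7],
    [0, 0, 0, 0, 0, 0, 0.7],
  ],
  force=40,
)

```text
clock: 2.85
ee_pos: [0.3978, -0.1847, 0.1332]
eef_rot: [[0.971, 0.239, 0.002], [0.239, -0.971, -0.005], [0.001, 0.005, -1.0]]
ft_force: [0.1, -0.9, 0.2]
finger_gap: 0.699
```

```bash
python3 d.py .423 -.1555 .12 14
```

```text
t 2.85 pos [ 0.3978 -0.1847  0.1332] yaw 13.8 gap 0.699 F [ 0.1 -0.9  0.2]
shift now-axes cm [ 3.14 -2.24  1.31]  after-turn-axes cm [ 3.15 -2.22  1.32] rotvec [ 0.005 -0.001 -0.003]
```

Emit:
apply_moves(
  moves=[
    [1.6, -1.12, 0.65, 0.005, 0, 0, 0.7],
    [1.55, -1.12, 0.65, 0, 0, 0, 0.7],
    [0, 0, 0, 0, 0, 0, 0.7],
    [0, 0, 2, 0, 0, 0, 0.7],
    [0, 0, 2, 0, 0, 0, 0.7],
    [0, 0, 2, 0, 0, 0, 0.7],
    [0, 0, 2, 0, 0, 0, 0.7],
    [0, 0, 0.6, 0, 0, 0, 0.7],
    [0, 0, 0, 0, 0, 0, 0.7],
  ],
)

```text
clock: 3.75
ee_pos: [0.423, -0.1614, 0.0355]
eef_rot: [[0.971, 0.237, 0.006], [0.237, -0.971, -0.006], [0.004, 0.007, -1.0]]
ft_force: [-0.4, -0.3, -0.2]
finger_gap: 0.702
```

```bash
python3 d.py .423 -.1555 .031 14; python3 - <<'E'
from h import *
a=imaging.grab_frame('scene'); b=imaging.grab_frame('top')
A=cv2.resize(a[110:260,150:350],(400,300),interpolation=cv2.INTER_CUBIC);B=cv2.resize(b[150:300,200:400],(400,300),interpolation=cv2.INTER_CUBIC)
cv2.imwrite('pics/g1.png',cv2.cvtColor(np.hstack([A,B]),cv2.COLOR_RGB2BGR))
E
```

```text
t 3.75 pos [ 0.423  -0.1614  0.0355] yaw 13.7 gap 0.702 F [-0.4 -0.3 -0.2]
shift now-axes cm [ 0.14 -0.57  0.44]  after-turn-axes cm [ 0.14 -0.57  0.45] rotvec [ 0.007 -0.004 -0.005]
```

View pics/g1.png

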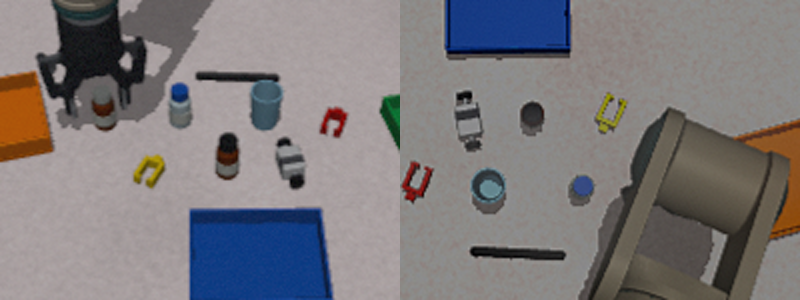

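Emit:
apply_moves(
  moves=[
    [0.1, -0.5, 0.4, 0.007, 0, 0, 0.7],
    [0, 0, 0, 0, 0, 0, 0.3],
    [0, 0, 0, 0, 0, 0, 0.2],
    [0, 0, 0, 0, 0, 0, 0.2],
    [0, 0, 0, 0, 0, 0, 0.2],
    [0, 0, 0, 0, 0, 0, 0.2],
    [0, 0, 0, 0, 0, 0, 0.2],
  ],
)

```text
clock: 4.55
ee_pos: [0.4251, -0.1567, 0.0353]
eef_rot: [[0.971, 0.238, 0.011], [0.238, -0.971, -0.002], [0.01, 0.004, -1.0]]
ft_force: [-0.1, 0.7, -1.1]
finger_gap: 0.33
```

```bash
python3 d.py .423 -.1555 .081 13.7
```

```text
t 4.55 pos [ 0.4251 -0.1567  0.0353] yaw 13.8 gap 0.33 F [-0.1  0.7 -1.1]
shift now-axes cm [-0.13 -0.15 -4.57]  after-turn-axes cm [-0.18 -0.16 -4.57] rotvec [ 0.004 -0.01   0.001]
```

Emit:
apply_moves(
  moves=[
    [0, 0, -1, 0, 0, 0, 0.2],
    [0, 0, -2, 0, 0, 0, 0.2],
    [0, 0, -2, 0, 0, 0, 0.2],
    [0, 0, -2, 0, 0, 0, 0.2],
    [0, 0, 0, 0, -0.01, 0, 0.2],
    [0, 0, 0, 0, 0, 0, 0.2],
  ],
)

```text
clock: 5.15
ee_pos: [0.4238, -0.1564, 0.1094]
eef_rot: [[0.971, 0.238, -0.001], [0.238, -0.971, -0.004], [-0.002, 0.004, -1.0]]
ft_force: [-0.5, -0.1, -0.6]
finger_gap: 0.334
```

```bash
python3 d.py .440 -.348 .10 13.7
```

```text
t 5.15 pos [ 0.4238 -0.1564  0.1094] yaw 13.7 gap 0.334 F [-0.5 -0.1 -0.6]
shift now-axes cm [-2.98 18.99  1.01]  after-turn-axes cm [-2.97 19.    0.94] rotvec [0.004 0.002 0.001]
```

Emit:
apply_moves(
  moves=[
    [-0.15, 1, 0, 0, 0, 0, 0.2],
    [-0.3, 2, 0.1, 0, 0, 0, 0.2],
    [-0.4, 2.5, 0.1, 0, 0, 0, 0.2],
    [-0.4, 2.5, 0.1, 0, 0, 0, 0.2],
    [-0.4, 2.5, 0.1, 0, 0, 0, 0.2],
    [-0.4, 2.5, 0.1, 0, 0, 0, 0.2],
    [-0.4, 2.5, 0.1, 0, 0, 0, 0.2],
    [-0.4, 2, 0.1, 0, 0, 0, 0.2],
    [-0.1, 1, 0, 0, 0, 0, 0.2],
    [0, 0, 0, 0, 0, 0, 0.2],
    [0, 0, 0, 0, 0, 0, 0.2],
  ],
)

```text
clock: 6.25
ee_pos: [0.4341, -0.3522, 0.0885]
eef_rot: [[0.971, 0.238, -0.017], [0.238, -0.971, 0.008], [-0.014, -0.011, -1.0]]
ft_force: [0.2, 0.4, -0.5]
finger_gap: 0.333
```

```bash
python3 d.py .440 -.348 .0395 13.7; python3 - <<'E'
from h import *
a=imaging.grab_frame('scene'); b=imaging.grab_frame('top')
A=cv2.resize(a[110:260,80:280],(400,300),interpolation=cv2.INTER_CUBIC);B=cv2.resize(b[150:300,270:470],(400,300),interpolation=cv2.INTER_CUBIC)
cv2.imwrite('pics/g2.png',cv2.cvtColor(np.hstack([A,B]),cv2.COLOR_RGB2BGR))
E
```

```text
t 6.25 pos [ 0.4341 -0.3522  0.0885] yaw 13.8 gap 0.333 F [ 0.2  0.4 -0.5]
shift now-axes cm [ 0.74 -0.21  4.89]  after-turn-axes cm [ 0.67 -0.27  4.9 ] rotvec [-0.011  0.015  0.001]
```

View pics/g2.png

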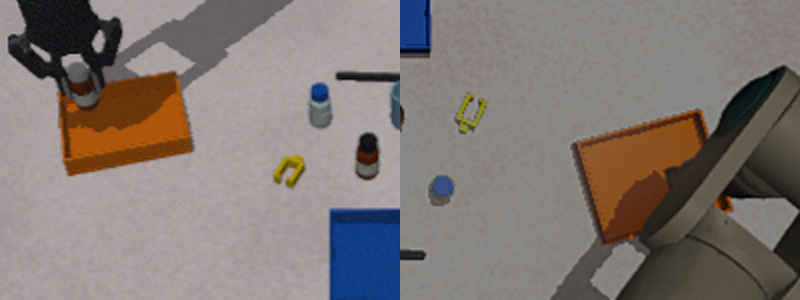

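Emit:
apply_moves(
  moves=[
    [0.7, -0.2, 0, -0.01, 0.015, 0, 0.2],
    [0, 0, 0, 0, 0, 0, 0.2],
    [0, 0, 1.5, 0, 0, 0, 0.2],
    [0, 0, 1.5, 0, 0, 0, 0.2],
    [0, 0, 0.8, 0, 0, 0, 0.2],
    [0, 0, 0.3, 0, 0, 0, 0.2],
    [0, 0, 0, 0, 0, 0, 0.2],
  ],
)

```text
clock: 7.05
ee_pos: [0.442, -0.3449, 0.0447]
eef_rot: [[0.97, 0.243, 0.003], [0.243, -0.97, 0.001], [0.003, 0.0, -1.0]]
ft_force: [-0.2, -0.4, -0.7]
finger_gap: 0.335
```

```bash
python3 d.py .440 -.348 .0395 13.7
```

```text
t 7.05 pos [ 0.442  -0.3449  0.0447] yaw 14.0 gap 0.335 F [-0.2 -0.4 -0.7]
shift now-axes cm [-0.27  0.25  0.52]  after-turn-axes cm [-0.27  0.25  0.52] rotvec [ 0.    -0.003  0.006]
```

Emit:
apply_moves(
  moves=[
    [0, 0, 0.3, 0, 0, 0, 0.2],
    [0, 0, 0, 0, 0, 0, 0.2],
  ],
)

```text
clock: 7.25
ee_pos: [0.4422, -0.3451, 0.0419]
eef_rot: [[0.97, 0.243, 0.003], [0.243, -0.97, 0.0], [0.003, 0.001, -1.0]]
ft_force: [-0.6, -0.2, -0.9]
finger_gap: 0.335
```

Emit:
apply_moves(
  moves=[
    [0, 0, 0.2, 0, 0, 0, 0.2],
    [0, 0, 0, 0, 0, 0, 0.2],
  ],
)

```text
clock: 7.45
ee_pos: [0.4425, -0.3455, 0.0405]
eef_rot: [[0.97, 0.242, 0.004], [0.242, -0.97, -0.001], [0.004, 0.002, -1.0]]
ft_force: [-1.3, 0.4, 0.0]
finger_gap: 0.331
```

Emit:
apply_moves(
  moves=[
    [0, 0, 0.15, 0, 0, 0, 0.2],
    [0, 0, 0, 0, 0, 0, 0.2],
  ],
)

```text
clock: 7.65
ee_pos: [0.4427, -0.3457, 0.0393]
eef_rot: [[0.97, 0.242, 0.005], [0.242, -0.97, -0.001], [0.004, 0.002, -1.0]]
ft_force: [-0.3, -0.3, -0.9]
finger_gap: 0.334
```

Emit:
apply_moves(
  moves=[
    [0, 0, 0.15, 0, 0, 0, 0.2],
    [0, 0, 0, 0, 0, 0, 0.2],
  ],
)

```text
clock: 7.85
ee_pos: [0.4431, -0.3461, 0.0394]
eef_rot: [[0.97, 0.242, 0.006], [0.242, -0.97, -0.002], [0.005, 0.004, -1.0]]
ft_force: [1.1, -0.7, -0.0]
finger_gap: 0.334
```

Emit:
apply_moves(
  moves=[
    [0, 0, 0, 0, 0, 0, 0.37],
    [0, 0, 0, 0, 0, 0, 0.42],
    [0, 0, 0, 0, 0, 0, 0.47],
    [0, 0, 0, 0, 0, 0, 0.47],
    [0, 0, -1, 0, 0, 0, 0.47],
    [0, 0, -2, 0, 0, 0, 0.47],
    [0, 0, -2, 0, 0, 0, 0.47],
    [0, 0, -3, 0, 0, 0, 0.47],
    [0, 0, -3, 0, 0, 0, 0.6],
  ],
)

```text
clock: 8.75
ee_pos: [0.4407, -0.3443, 0.1503]
eef_rot: [[0.97, 0.242, -0.001], [0.242, -0.97, 0.004], [0.0, -0.004, -1.0]]
ft_force: [0.1, -0.4, 0.1]
finger_gap: 0.6
```

```bash
python3 d.py .514 .0895 .12 9
```

```text
t 8.75 pos [ 0.4407 -0.3443  0.1503] yaw 14.0 gap 0.6 F [ 0.1 -0.4  0.1]
shift now-axes cm [ 17.63 -40.3    3.18]  after-turn-axes cm [ 14.03 -41.7    3.03] rotvec [-0.004  0.     0.088]
```

Emit:
apply_moves(
  moves=[
    [0.5, -1, 0, 0, 0, 0.088, 0.65],
    [1.3, -3.9, 0.2, 0, 0, 0, 0.65],
    [1.3, -3.9, 0.2, 0, 0, 0, 0.65],
    [1.3, -3.9, 0.2, 0, 0, 0, 0.65],
    [1.3, -3.9, 0.2, 0, 0, 0, 0.65],
    [1.3, -3.9, 0.2, 0, 0, 0, 0.65],
    [1.3, -3.9, 0.2, 0, 0, 0, 0.65],
    [1.3, -3.9, 0.2, 0, 0, 0, 0.65],
    [1.3, -3.9, 0.2, 0, 0, 0, 0.65],
    [1.3, -3.9, 0.2, 0, 0, 0, 0.65],
    [1.3, -3.9, 0.2, 0, 0, 0, 0.65],
    [0, 0, 0, 0, 0, 0, 0.65],
  ],
)

```text
clock: 9.95
ee_pos: [0.5182, 0.0845, 0.1462]
eef_rot: [[0.989, 0.148, 0.022], [0.148, -0.989, -0.007], [0.02, 0.011, -1.0]]
ft_force: [0.4, -0.3, -0.2]
finger_gap: 0.653
```

```bash
python3 d.py .514 .0895 .07 9; python3 - <<'E'
from h import *
a=imaging.grab_frame('scene'); b=imaging.grab_frame('top')
A=cv2.resize(a[110:260,80:280],(400,300),interpolation=cv2.INTER_CUBIC);B=cv2.resize(b[150:300,270:470],(400,300),interpolation=cv2.INTER_CUBIC)
cv2.imwrite('pics/g3.png',cv2.cvtColor(np.hstack([A,B]),cv2.COLOR_RGB2BGR))
for c in ['top','scene']: print([(x['p'],x['location']) for x in mark_of(c,'amber_white_center')])
E
```

```text
t 9.95 pos [0.5182 0.0845 0.1462] yaw 8.5 gap 0.653 F [ 0.4 -0.3 -0.2]
shift now-axes cm [-0.49 -0.64  7.6 ]  after-turn-axes cm [-0.33 -0.56  7.62] rotvec [ 0.011 -0.02  -0.009]
[(0.51, [0.4447, -0.3479, 0.036])]
[(0.56, [0.444, -0.3492, 0.0341])]
```

View pics/g3.png

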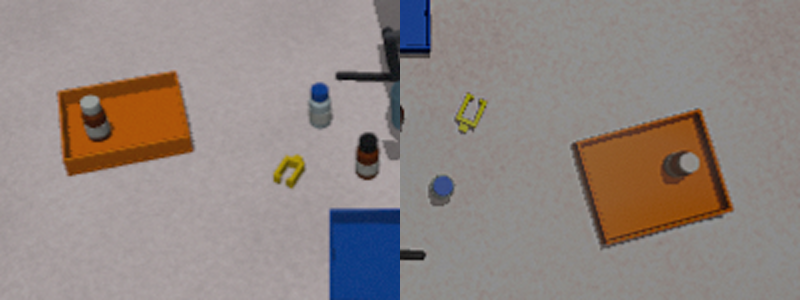

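Emit:
apply_moves(
  moves=[
    [-0.35, -0.55, 1.5, 0.011, -0.02, -0.009, 0.65],
    [0, 0, 2, 0, 0, 0, 0.65],
    [0, 0, 2, 0, 0, 0, 0.65],
    [0, 0, 1.5, 0, 0, 0, 0.65],
    [0, 0, 0, 0, 0, 0, 0.65],
  ],
)

```text
clock: 10.65
ee_pos: [0.5123, 0.0794, 0.0708]
eef_rot: [[0.99, 0.144, -0.006], [0.144, -0.99, 0.0], [-0.006, -0.001, -1.0]]
ft_force: [-0.6, -0.1, -0.9]
finger_gap: 0.645
```

```bash
python3 d.py .514 .0895 .020 9
```

```text
t 10.65 pos [0.5123 0.0794 0.0708] yaw 8.3 gap 0.645 F [-0.6 -0.1 -0.9]
shift now-axes cm [ 0.34 -0.97  5.08]  after-turn-axes cm [ 0.32 -0.97  5.08] rotvec [-0.001  0.006 -0.013]
```

Emit:
apply_moves(
  moves=[
    [0.3, -0.95, 0, 0, 0.006, -0.013, 0.65],
    [0, 0, 0, 0, 0, 0, 0.65],
  ],
)

```text
clock: 10.85
ee_pos: [0.5138, 0.0888, 0.0706]
eef_rot: [[0.988, 0.156, -0.001], [0.156, -0.988, 0.002], [-0.001, -0.002, -1.0]]
ft_force: [-0.0, -0.4, 0.8]
finger_gap: 0.652
```

```bash
python3 d.py .514 .0895 .020 9
```

```text
t 10.85 pos [0.5138 0.0888 0.0706] yaw 9.0 gap 0.652 F [-0.  -0.4  0.8]
shift now-axes cm [ 0.03 -0.06  5.06]  after-turn-axes cm [ 0.03 -0.07  5.06] rotvec [-0.002  0.001 -0.001]
```

Emit:
apply_moves(
  moves=[
    [0, 0, 1.5, 0, 0, 0, 0.65],
    [0, 0, 1.5, 0, 0, 0, 0.65],
    [0, 0, 1.3, 0, 0, 0, 0.65],
    [0, 0, 0.6, 0, 0, 0, 0.65],
    [0, 0, 0, 0, 0, 0, 0.65],
  ],
)

```text
clock: 11.35
ee_pos: [0.5149, 0.0893, 0.0197]
eef_rot: [[0.988, 0.156, 0.003], [0.156, -0.988, 0.002], [0.003, -0.002, -1.0]]
ft_force: [-0.1, -0.9, 0.3]
finger_gap: 0.65
```

```bash
python3 d.py .514 .0895 .020 9; python3 - <<'E'
from h import *
a=imaging.grab_frame('scene')
A=cv2.resize(a[130:230,200:350],(750,500),interpolation=cv2.INTER_CUBIC)
cv2.imwrite('pics/g4.png',cv2.cvtColor(A,cv2.COLOR_RGB2BGR))
E
```

```text
t 11.35 pos [0.5149 0.0893 0.0197] yaw 9.0 gap 0.65 F [-0.1 -0.9  0.3]
shift now-axes cm [-0.09 -0.04 -0.03]  after-turn-axes cm [-0.09 -0.03 -0.03] rotvec [-0.002 -0.003 -0.   ]
```

View pics/g4.png

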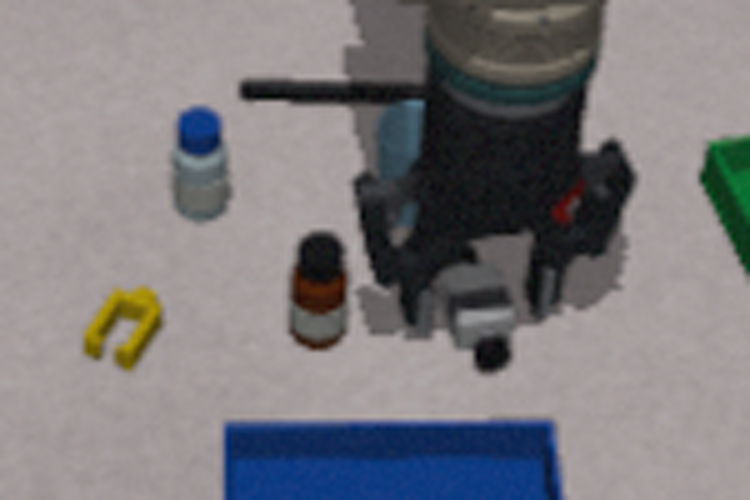

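Emit:
apply_moves(
  moves=[
    [0, 0, -0.2, 0, 0, 0, 0.5],
    [0, 0, 0, 0, 0, 0, 0.2],
    [0, 0, 0, 0, 0, 0, 0.2],
    [0, 0, 0, 0, 0, 0, 0.2],
    [0, 0, 0, 0, 0, 0, 0.2],
    [0, 0, 0, 0, 0, 0, 0.2],
    [0, 0, 0, 0, 0, 0, 0.2],
  ],
  force=60,
)

```text
clock: 12.1
ee_pos: [0.5163, 0.0894, 0.0243]
eef_rot: [[0.988, 0.156, 0.007], [0.156, -0.988, 0.003], [0.007, -0.001, -1.0]]
ft_force: [-0.2, 0.1, -0.3]
finger_gap: 0.337
```

Emit:
apply_moves(
  moves=[
    [0, 0, -1, 0, 0, 0, 0.2],
    [0, 0, -2, 0, 0, 0, 0.2],
    [0, 0, -2, 0, 0, 0, 0.2],
    [0, 0, -2, 0, 0, 0, 0.2],
    [0, 0, -1, 0, 0, 0, 0.2],
    [0, 0, 0, 0, 0, 0, 0.2],
  ],
)

```text
clock: 12.7
ee_pos: [0.5153, 0.0891, 0.1093]
eef_rot: [[0.988, 0.156, 0.006], [0.156, -0.988, 0.002], [0.007, -0.001, -1.0]]
ft_force: [-0.0, 0.3, -1.5]
finger_gap: 0.33
```

```bash
python3 d.py .463 .316 .095 10; python3 - <<'E'
from h import *
a=imaging.grab_frame('scene')
A=cv2.resize(a[100:230,200:370],(750,573),interpolation=cv2.INTER_CUBIC)
cv2.imwrite('pics/g5.png',cv2.cvtColor(A,cv2.COLOR_RGB2BGR))
E
```

```text
t 12.7 pos [0.5153 0.0891 0.1093] yaw 9.0 gap 0.33 F [-0.   0.3 -1.5]
shift now-axes cm [ -1.63 -23.22   1.46]  after-turn-axes cm [ -1.21 -23.25   1.43] rotvec [-0.001 -0.007 -0.017]
```

View pics/g5.png

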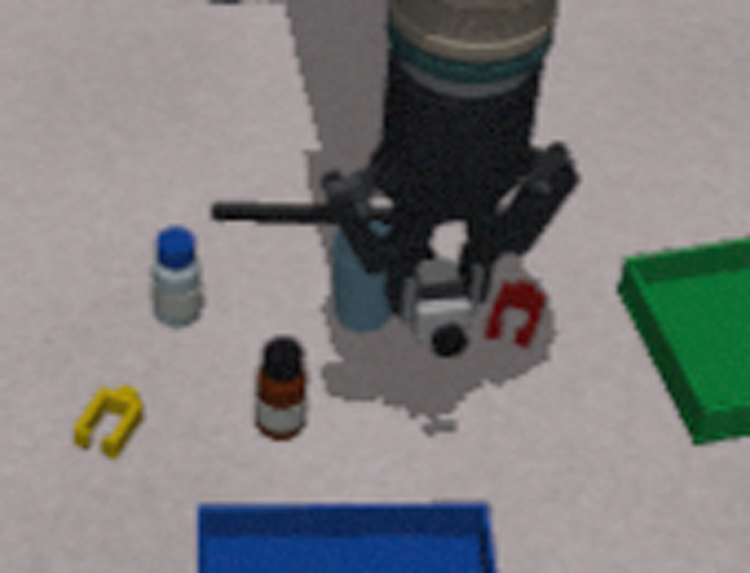

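Emit:
apply_moves(
  moves=[
    [-0.1, -1, 0, 0, -0.007, -0.017, 0.2],
    [-0.1, -2.3, 0, 0, 0, 0, 0.2],
    [-0.15, -2.7, 0, 0, 0, 0, 0.2],
    [-0.15, -2.7, 0, 0, 0, 0, 0.2],
    [-0.15, -2.7, 0, 0, 0, 0, 0.2],
    [-0.15, -2.7, 0, 0, 0, 0, 0.2],
    [-0.15, -2.7, 0, 0, 0, 0, 0.2],
    [-0.15, -2.7, 0, 0, 0, 0, 0.2],
    [-0.15, -2, 0, 0, 0, 0, 0.2],
    [-0.1, -1, 0, 0, 0, 0, 0.2],
    [0, 0, 0, 0, 0, 0, 0.2],
  ],
)

```text
clock: 13.85
ee_pos: [0.4511, 0.3196, 0.0949]
eef_rot: [[0.983, 0.182, -0.026], [0.182, -0.983, -0.007], [-0.027, 0.002, -1.0]]
ft_force: [0.2, -0.1, -1.4]
finger_gap: 0.339
```

```bash
python3 d.py .463 .316 .0283 10
```

```text
t 13.85 pos [0.4511 0.3196 0.0949] yaw 10.5 gap 0.339 F [ 0.2 -0.1 -1.4]
shift now-axes cm [1.28 0.55 6.63]  after-turn-axes cm [1.11 0.56 6.66] rotvec [0.002 0.027 0.008]
```

Emit:
apply_moves(
  moves=[
    [1.1, 0.5, 0, 0, 0.027, 0, 0.2],
    [0, 0, 0, 0, 0, 0, 0.2],
    [0, 0, 1.5, 0, 0, 0, 0.2],
    [0, 0, 1.5, 0, 0, 0, 0.2],
    [0, 0, 1.3, 0, 0, 0, 0.2],
    [0, 0, 1, 0, 0, 0, 0.2],
    [0, 0, 0.4, 0, 0, 0, 0.2],
    [0, 0, 0, 0, 0, 0, 0.2],
  ],
)

```text
clock: 14.65
ee_pos: [0.4656, 0.3115, 0.033]
eef_rot: [[0.984, 0.177, 0.002], [0.177, -0.984, -0.004], [0.001, 0.004, -1.0]]
ft_force: [0.2, -0.5, -1.1]
finger_gap: 0.329
```

```bash
python3 d.py .463 .316 .0283 10
```

```text
t 14.65 pos [0.4656 0.3115 0.033 ] yaw 10.2 gap 0.329 F [ 0.2 -0.5 -1.1]
shift now-axes cm [-0.18 -0.49  0.47]  after-turn-axes cm [-0.18 -0.48  0.47] rotvec [ 0.004 -0.001  0.003]
```

Emit:
apply_moves(
  moves=[
    [0, 0, 0.3, 0.004, 0, 0, 0.2],
    [0, 0, 0, 0, 0, 0, 0.2],
    [0, 0, 0.15, 0, 0, 0, 0.2],
    [0, 0, 0, 0, 0, 0, 0.2],
  ],
)

```text
clock: 15.05
ee_pos: [0.4664, 0.3121, 0.0297]
eef_rot: [[0.984, 0.177, 0.003], [0.177, -0.984, 0.001], [0.003, -0.001, -1.0]]
ft_force: [0.3, 0.2, 0.1]
finger_gap: 0.333
```

Emit:
apply_moves(
  moves=[
    [0, 0, 0.1, 0, 0, 0, 0.2],
    [0, 0, 0, 0, 0, 0, 0.2],
  ],
)

```text
clock: 15.25
ee_pos: [0.4666, 0.3124, 0.0291]
eef_rot: [[0.984, 0.177, 0.004], [0.177, -0.984, 0.002], [0.004, -0.001, -1.0]]
ft_force: [0.5, -0.1, -0.1]
finger_gap: 0.337
```

Emit:
apply_moves(
  moves=[
    [0, 0, 0, 0, 0, 0, 0.4],
    [0, 0, 0, 0, 0, 0, 0.5],
    [0, 0, 0, 0, 0, 0, 0.5],
    [0, 0, -1, 0, 0, 0, 0.5],
    [0, 0, -2, 0, 0, 0, 0.5],
    [0, 0, -3, 0, 0, 0, 0.55],
    [0, 0, -3, 0, 0, 0, 0.6],
  ],
)

```text
clock: 15.95
ee_pos: [0.4644, 0.3111, 0.1198]
eef_rot: [[0.984, 0.177, -0.003], [0.177, -0.984, -0.002], [-0.003, 0.001, -1.0]]
ft_force: [-0.4, -0.2, 0.6]
finger_gap: 0.601
```

```bash
python3 d.py .441 .157 .09 -24.5
```

```text
t 15.95 pos [0.4644 0.3111 0.1198] yaw 10.2 gap 0.601 F [-0.4 -0.2  0.6]
shift now-axes cm [-5.03 14.75  3.01]  after-turn-axes cm [ 4.26 15.    2.98] rotvec [0.002 0.002 0.606]
```

Emit:
apply_moves(
  moves=[
    [0, 0, 0, 0, 0, 0.121, 0.65],
    [0, 0, 0, 0, 0, 0.121, 0.65],
    [0, 0, 0, 0, 0, 0.121, 0.65],
    [0, 0, 0, 0, 0, 0.121, 0.65],
    [0, 0, 0, 0, 0, 0.121, 0.65],
    [0.8, 2.8, 0.5, 0, 0, 0, 0.65],
    [0.8, 3, 0.5, 0, 0, 0, 0.65],
    [0.8, 3, 0.5, 0, 0, 0, 0.65],
    [0.8, 3, 0.5, 0, 0, 0, 0.65],
    [0.8, 2.5, 0.5, 0, 0, 0, 0.65],
    [0, 0, 0, 0, 0, 0, 0.65],
  ],
)

```text
clock: 17.05
ee_pos: [0.4416, 0.1635, 0.1103]
eef_rot: [[0.9, -0.435, 0.019], [-0.435, -0.9, 0.01], [0.013, -0.017, -1.0]]
ft_force: [-0.5, 0.0, 0.0]
finger_gap: 0.652
```

```bash
python3 d.py .441 .157 .022 -24.5; python3 - <<'E'
from h import *
a=imaging.grab_frame('scene');b=imaging.grab_frame('top')
for c in ['top','scene']: print([(x['p'],x['location']) for x in mark_of(c,'boss_head_center')])
A=cv2.resize(a[110:260,250:450],(400,300),interpolation=cv2.INTER_CUBIC);B=cv2.resize(b[180:330,70:270],(400,300),interpolation=cv2.INTER_CUBIC)
cv2.imwrite('pics/g6.png',cv2.cvtColor(np.hstack([A,B]),cv2.COLOR_RGB2BGR))
E
```

```text
t 17.05 pos [0.4416 0.1635 0.1103] yaw -25.8 gap 0.652 F [-0.5  0.   0. ]
shift now-axes cm [0.12 0.76 8.82]  after-turn-axes cm [0.22 0.62 8.83] rotvec [-0.017 -0.013 -0.023]
[]
[(0.83, [0.4632, 0.3065, 0.0145])]
```

View pics/g6.png

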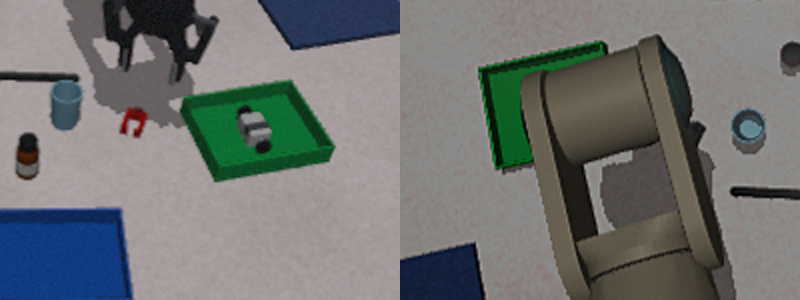

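Boss head is flat in the green tray (left half, about (253,130)). Next, the red clip.

Emit:
apply_moves(
  moves=[
    [0.2, 0.65, 1, -0.017, -0.013, -0.023, 0.65],
    [0, 0, 2, 0, 0, 0, 0.65],
    [0, 0, 2, 0, 0, 0, 0.65],
    [0, 0, 0, 0, 0, 0, 0.65],
  ],
)

```text
clock: 17.65
ee_pos: [0.4435, 0.1641, 0.0618]
eef_rot: [[0.914, -0.406, 0.005], [-0.406, -0.914, 0.003], [0.004, -0.004, -1.0]]
ft_force: [0.2, -1.4, 0.2]
finger_gap: 0.65
```

```bash
python3 d.py .441 .157 .021 -24.5
```

```text
t 17.65 pos [0.4435 0.1641 0.0618] yaw -23.9 gap 0.65 F [ 0.2 -1.4  0.2]
shift now-axes cm [0.05 0.76 4.08]  after-turn-axes cm [0.07 0.74 4.08] rotvec [-0.004 -0.004  0.01 ]
```

Emit:
apply_moves(
  moves=[
    [0.05, 0.75, 0, -0.004, -0.004, 0.01, 0.65],
    [0, 0, 0, 0, 0, 0, 0.65],
    [0, 0, 1.5, 0, 0, 0, 0.65],
    [0, 0, 1.5, 0, 0, 0, 0.65],
    [0, 0, 0.7, 0, 0, 0, 0.65],
    [0, 0, 0, 0, 0, 0, 0.65],
  ],
)

```text
clock: 18.25
ee_pos: [0.4443, 0.1589, 0.0302]
eef_rot: [[0.91, -0.414, 0.009], [-0.414, -0.91, 0.003], [0.007, -0.006, -1.0]]
ft_force: [0.3, -0.2, -0.3]
finger_gap: 0.648
```

```bash
python3 d.py .441 .157 .021 -24.5; python3 - <<'E'
from h import *
a=imaging.grab_frame('scene')
A=cv2.resize(a[110:230,240:390],(750,600),interpolation=cv2.INTER_CUBIC)
cv2.imwrite('pics/g7.png',cv2.cvtColor(A,cv2.COLOR_RGB2BGR))
E
```

```text
t 18.25 pos [0.4443 0.1589 0.0302] yaw -24.5 gap 0.648 F [ 0.3 -0.2 -0.3]
shift now-axes cm [-0.23  0.32  0.92]  after-turn-axes cm [-0.23  0.31  0.92] rotvec [-0.006 -0.007  0.001]
```

View pics/g7.png

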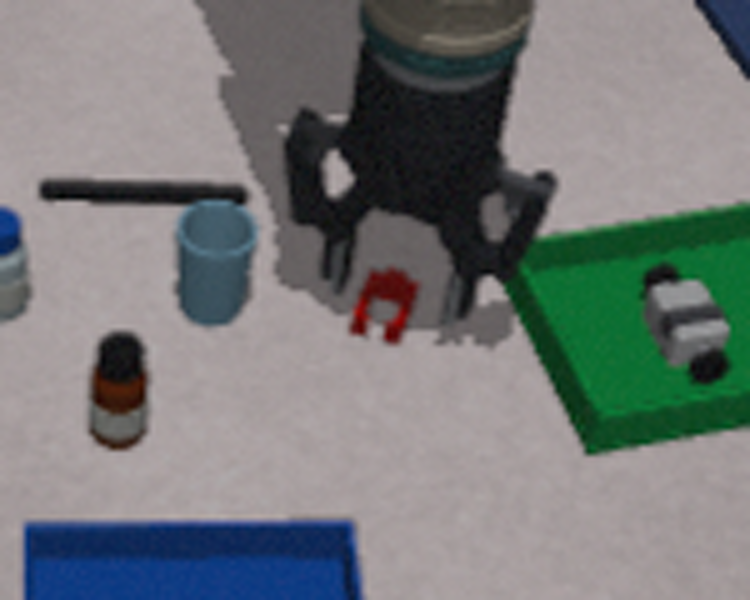

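Emit:
apply_moves(
  moves=[
    [-0.2, 0.3, 0.3, 0, 0, 0, 0.65],
    [0, 0, 0.5, 0, 0, 0, 0.65],
    [0, 0, 0.1, 0, 0, 0, 0.65],
    [0, 0, 0, 0, 0, 0, 0.4],
    [0, 0, 0, 0, 0, 0, 0.2],
    [0, 0, 0, 0, 0, 0, 0.2],
    [0, 0, 0, 0, 0, 0, 0.2],
    [0, 0, 0, 0, 0, 0, 0.2],
    [0, 0, 0, 0, 0, 0, 0.2],
  ],
  force=40,
)

```text
clock: 19.2
ee_pos: [0.4429, 0.1573, 0.0236]
eef_rot: [[0.91, -0.414, 0.014], [-0.414, -0.91, 0.004], [0.011, -0.01, -1.0]]
ft_force: [-0.3, -0.2, 0.7]
finger_gap: 0.312
```

```bash
python3 d.py .441 .157 .021 -24.5
```

```text
t 19.2 pos [0.4429 0.1573 0.0236] yaw -24.5 gap 0.312 F [-0.3 -0.2  0.7]
shift now-axes cm [-0.16  0.11  0.26]  after-turn-axes cm [-0.16  0.11  0.26] rotvec [-0.01  -0.011  0.001]
```

Emit:
apply_moves(
  moves=[
    [0, 0, -1, 0, 0, 0, 0.2],
    [0, 0, -2, 0, 0, 0, 0.2],
    [0, 0, -2, 0, 0, 0, 0.2],
    [0, 0, -2, 0, 0, 0, 0.2],
    [0, 0, -1, 0, 0, 0, 0.2],
    [0, 0, 0, -0.01, -0.01, 0, 0.2],
  ],
)

```text
clock: 19.8
ee_pos: [0.4412, 0.1568, 0.1088]
eef_rot: [[0.91, -0.414, -0.001], [-0.414, -0.91, -0.001], [-0.0, 0.001, -1.0]]
ft_force: [1.5, -0.2, -0.2]
finger_gap: 0.311
```

```bash
python3 d.py .663 .073 .11 -24.5;  python3 - <<'E'
from h import *
a=imaging.grab_frame('scene')
A=cv2.resize(a[110:230,240:390],(750,600),interpolation=cv2.INTER_CUBIC)
cv2.imwrite('pics/g8.png',cv2.cvtColor(A,cv2.COLOR_RGB2BGR))
E
```

```text
t 19.8 pos [0.4412 0.1568 0.1088] yaw -24.5 gap 0.311 F [ 1.5 -0.2 -0.2]
shift now-axes cm [23.66 -1.55 -0.13]  after-turn-axes cm [23.66 -1.57 -0.12] rotvec [0.001 0.    0.001]
```

View pics/g8.png

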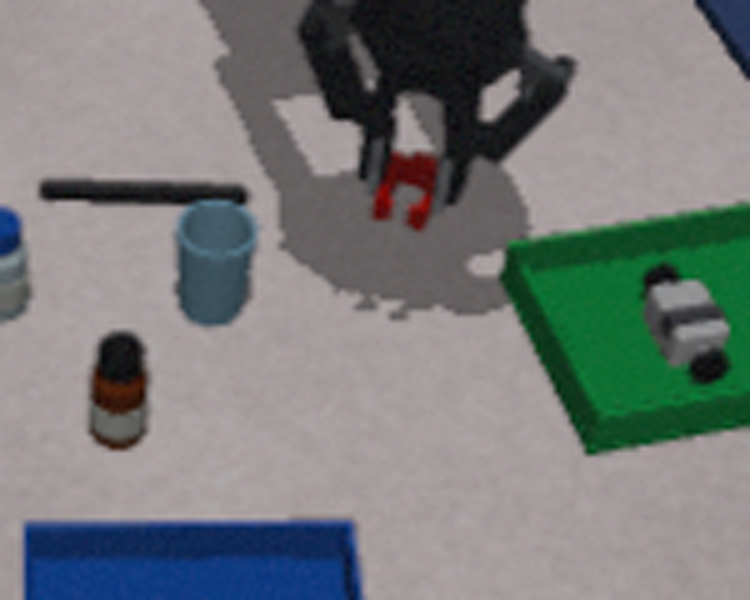

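Red clip is held level (405,190 in the crop). On to the blue tray.

Emit:
apply_moves(
  moves=[
    [1, -0.1, 0, 0, 0, 0, 0.2],
    [2.5, -0.2, 0, 0, 0, 0, 0.2],
    [3, -0.2, 0, 0, 0, 0, 0.2],
    [3, -0.2, 0, 0, 0, 0, 0.2],
    [3, -0.2, 0, 0, 0, 0, 0.2],
    [3, -0.2, 0, 0, 0, 0, 0.2],
    [3, -0.2, 0, 0, 0, 0, 0.2],
    [2.5, -0.2, 0, 0, 0, 0, 0.2],
    [1.5, 0, 0, 0, 0, 0, 0.2],
    [0.5, 0, 0, 0, 0, 0, 0.2],
    [0, 0, 0, 0, 0, 0, 0.2],
  ],
)

```text
clock: 20.95
ee_pos: [0.6641, 0.0674, 0.0875]
eef_rot: [[0.91, -0.414, -0.025], [-0.414, -0.91, -0.005], [-0.021, 0.015, -1.0]]
ft_force: [-0.3, 0.2, -0.6]
finger_gap: 0.314
```

```bash
python3 d.py .663 .073 .0276 -24.5
```

```text
t 20.95 pos [0.6641 0.0674 0.0875] yaw -24.5 gap 0.314 F [-0.3  0.2 -0.6]
shift now-axes cm [-0.2  -0.55  5.99]  after-turn-axes cm [-0.33 -0.46  5.99] rotvec [0.015 0.021 0.001]
```

Emit:
apply_moves(
  moves=[
    [-0.3, -0.5, 0, 0.015, 0.021, 0, 0.2],
    [0, 0, 0, 0, 0, 0, 0.2],
    [0, 0, 1.5, 0, 0, 0, 0.2],
    [0, 0, 1.5, 0, 0, 0, 0.2],
    [0, 0, 1.3, 0, 0, 0, 0.2],
    [0, 0, 0.7, 0, 0, 0, 0.2],
    [0, 0, 0, 0, 0, 0, 0.2],
  ],
)

```text
clock: 21.65
ee_pos: [0.6597, 0.0738, 0.029]
eef_rot: [[0.911, -0.413, -0.008], [-0.413, -0.911, -0.0], [-0.007, 0.003, -1.0]]
ft_force: [-0.4, 0.4, -0.5]
finger_gap: 0.315
```

```bash
python3 d.py .663 .073 .0276 -24.5
```

```text
t 21.65 pos [0.6597 0.0738 0.029 ] yaw -24.4 gap 0.315 F [-0.4  0.4 -0.5]
shift now-axes cm [ 0.33 -0.06  0.14]  after-turn-axes cm [ 0.33 -0.06  0.14] rotvec [0.003 0.007 0.002]
```

Emit:
apply_moves(
  moves=[
    [0, 0, 0.15, 0, 0.007, 0, 0.2],
    [0, 0, 0, 0, 0, 0, 0.2],
  ],
)

```text
clock: 21.85
ee_pos: [0.6603, 0.0738, 0.0283]
eef_rot: [[0.911, -0.413, 0.0], [-0.413, -0.911, -0.003], [0.001, 0.003, -1.0]]
ft_force: [-0.3, 0.2, 0.2]
finger_gap: 0.312
```

Emit:
apply_moves(
  moves=[
    [0, 0, 0, 0, 0, 0, 0.4],
    [0, 0, 0, 0, 0, 0, 0.5],
    [0, 0, 0, 0, 0, 0, 0.5],
    [0, 0, -1, 0, 0, 0, 0.5],
    [0, 0, -2, 0, 0, 0, 0.5],
    [0, 0, -3, 0, 0, 0, 0.55],
    [0, 0, -3, 0, 0, 0, 0.6],
  ],
)

```text
clock: 22.55
ee_pos: [0.6585, 0.0739, 0.1187]
eef_rot: [[0.911, -0.413, -0.006], [-0.413, -0.911, -0.004], [-0.004, 0.006, -1.0]]
ft_force: [0.7, -0.2, -0.5]
finger_gap: 0.6
```

```bash
python3 d.py .520 -.092 .10 -28
```

```text
t 22.55 pos [0.6585 0.0739 0.1187] yaw -24.4 gap 0.6 F [ 0.7 -0.2 -0.5]
shift now-axes cm [-5.75 20.82  2.03]  after-turn-axes cm [-4.44 21.15  1.87] rotvec [0.006 0.004 0.063]
```

Emit:
apply_moves(
  moves=[
    [0, 0, 0, 0, 0, 0.063, 0.65],
    [-0.5, 2.2, 0, 0, 0, 0, 0.65],
    [-0.6, 3, 0.1, 0, 0, 0, 0.65],
    [-0.6, 3, 0.1, 0, 0, 0, 0.65],
    [-0.6, 3, 0.1, 0, 0, 0, 0.65],
    [-0.6, 3, 0.1, 0, 0, 0, 0.65],
    [-0.6, 3, 0.1, 0, 0, 0, 0.65],
    [-0.5, 2.5, 0, 0, 0, 0, 0.65],
    [-0.4, 1.5, 0, 0, 0, 0, 0.65],
    [0, 0, 0, 0, 0, 0, 0.65],
  ],
)

```text
clock: 23.55
ee_pos: [0.5194, -0.0974, 0.1302]
eef_rot: [[0.882, -0.47, 0.018], [-0.47, -0.883, -0.005], [0.018, -0.004, -1.0]]
ft_force: [0.2, 0.0, 0.8]
finger_gap: 0.651
```

```bash
python3 d.py .520 -.092 .06 -28; python3 - <<'E'
from h import *
a=imaging.grab_frame('scene')
for n in ['clip_red_center','clip_yellow_center','amber_black_center']:
  for c in ['scene']: print(n,[(round(x['p'],2),np.round(x['location'],3)) for x in mark_of(c,n)])
A=cv2.resize(a[110:270,160:360],(750,600),interpolation=cv2.INTER_CUBIC)
cv2.imwrite('pics/g9.png',cv2.cvtColor(A,cv2.COLOR_RGB2BGR))
E
```

```text
t 23.55 pos [ 0.5194 -0.0974  0.1302] yaw -28.1 gap 0.651 F [0.2 0.  0.8]
shift now-axes cm [-0.33 -0.47  7.02]  after-turn-axes cm [-0.2  -0.5   7.02] rotvec [-0.004 -0.018 -0.001]
clip_red_center [(0.74, array([0.662, 0.075, 0.015])), (0.49, array([ 0.519, -0.09 ,  0.007])), (0.24, array([ 0.425, -0.054,  0.03 ]))]
clip_yellow_center [(0.44, array([ 0.519, -0.088,  0.01 ]))]
amber_black_center [(0.57, array([0.52 , 0.01 , 0.032]))]
```

View pics/g9.png

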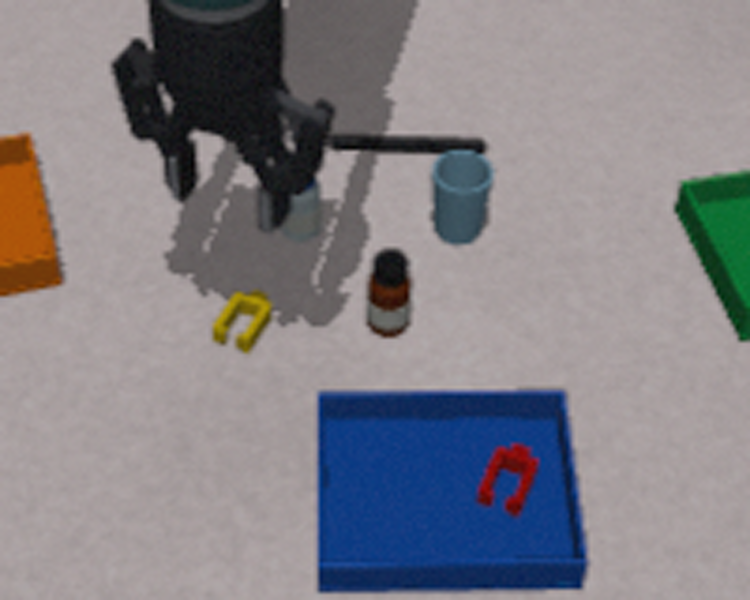

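Emit:
apply_moves(
  moves=[
    [-0.2, -0.5, 0, -0.004, -0.018, 0, 0.65],
    [0, 0, 0, 0, 0, 0, 0.65],
    [0, 0, 2, 0, 0, 0, 0.65],
    [0, 0, 2, 0, 0, 0, 0.65],
    [0, 0, 2, 0, 0, 0, 0.65],
    [0, 0, 0, 0, 0, 0, 0.65],
  ],
)

```text
clock: 24.35
ee_pos: [0.5238, -0.0859, 0.0679]
eef_rot: [[0.887, -0.463, -0.001], [-0.463, -0.887, 0.002], [-0.002, -0.001, -1.0]]
ft_force: [0.8, -0.2, -0.4]
finger_gap: 0.65
```

```bash
python3 d.py .520 -.091 .021 -28
```

```text
t 24.35 pos [ 0.5238 -0.0859  0.0679] yaw -27.6 gap 0.65 F [ 0.8 -0.2 -0.4]
shift now-axes cm [-0.1   0.63  4.69]  after-turn-axes cm [-0.1   0.63  4.69] rotvec [-0.001  0.002  0.008]
```

Emit:
apply_moves(
  moves=[
    [-0.1, 0.6, 0, 0, 0, 0.008, 0.65],
    [0, 0, 0, 0, 0, 0, 0.65],
    [0, 0, 1.5, 0, 0, 0, 0.65],
    [0, 0, 1.5, 0, 0, 0, 0.65],
    [0, 0, 0.8, 0, 0, 0, 0.65],
    [0, 0, 0, 0, 0, 0, 0.65],
  ],
)

```text
clock: 24.95
ee_pos: [0.5223, -0.0912, 0.0312]
eef_rot: [[0.883, -0.47, 0.005], [-0.47, -0.883, 0.0], [0.004, -0.003, -1.0]]
ft_force: [0.3, -0.5, 0.1]
finger_gap: 0.649
```

```bash
python3 d.py .520 -.091 .021 -28; python3 - <<'E'
from h import *
a=imaging.grab_frame('scene')
A=cv2.resize(a[110:230,160:310],(750,600),interpolation=cv2.INTER_CUBIC)
cv2.imwrite('pics/g10.png',cv2.cvtColor(A,cv2.COLOR_RGB2BGR))
E
```

```text
t 24.95 pos [ 0.5223 -0.0912  0.0312] yaw -28.0 gap 0.649 F [ 0.3 -0.5  0.1]
shift now-axes cm [-0.22  0.09  1.02]  after-turn-axes cm [-0.21  0.09  1.02] rotvec [-0.003 -0.004 -0.   ]
```

View pics/g10.png

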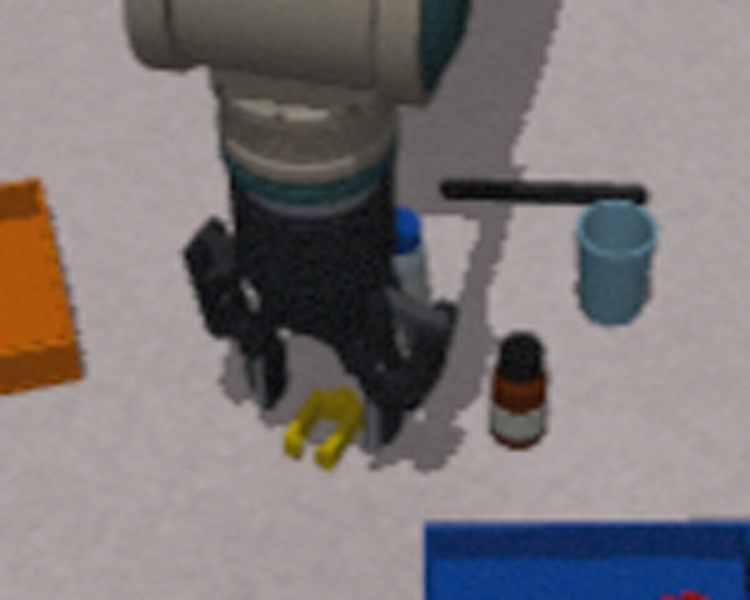

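Emit:
apply_moves(
  moves=[
    [-0.2, 0, 0.4, 0, 0, 0, 0.65],
    [0, 0, 0.5, 0, 0, 0, 0.65],
    [0, 0, 0.1, 0, 0, 0, 0.65],
    [0, 0, 0, 0, 0, 0, 0.4],
    [0, 0, 0, 0, 0, 0, 0.2],
    [0, 0, 0, 0, 0, 0, 0.2],
    [0, 0, 0, 0, 0, 0, 0.2],
    [0, 0, 0, 0, 0, 0, 0.2],
    [0, 0, 0, 0, 0, 0, 0.2],
  ],
)

```text
clock: 25.9
ee_pos: [0.522, -0.0906, 0.023]
eef_rot: [[0.883, -0.47, 0.009], [-0.47, -0.883, -0.001], [0.009, -0.004, -1.0]]
ft_force: [-1.0, 0.1, 0.2]
finger_gap: 0.315
```

Emit:
apply_moves(
  moves=[
    [0, 0, -1, 0, 0, 0, 0.2],
    [0, 0, -2, 0, 0, 0, 0.2],
    [0, 0, -2, 0, 0, 0, 0.2],
    [0, 0, -2, 0, 0, 0, 0.2],
    [0, 0, -1, 0, 0, 0, 0.2],
    [0, 0, 0, 0, 0, 0, 0.2],
  ],
)

```text
clock: 26.5
ee_pos: [0.521, -0.0904, 0.1083]
eef_rot: [[0.883, -0.47, 0.009], [-0.47, -0.883, -0.001], [0.008, -0.004, -1.0]]
ft_force: [-0.1, 0.1, -0.4]
finger_gap: 0.309
```

```bash
python3 d.py .665 .000 .11 -28;  python3 - <<'E'
from h import *
a=imaging.grab_frame('scene')
A=cv2.resize(a[110:230,160:310],(750,600),interpolation=cv2.INTER_CUBIC)
cv2.imwrite('pics/g11.png',cv2.cvtColor(A,cv2.COLOR_RGB2BGR))
E
```

```text
t 26.5 pos [ 0.521  -0.0904  0.1083] yaw -28.0 gap 0.309 F [-0.1  0.1 -0.4]
shift now-axes cm [  8.47 -14.75  -0.05]  after-turn-axes cm [  8.47 -14.74  -0.17] rotvec [-0.004 -0.008 -0.   ]
```

View pics/g11.png

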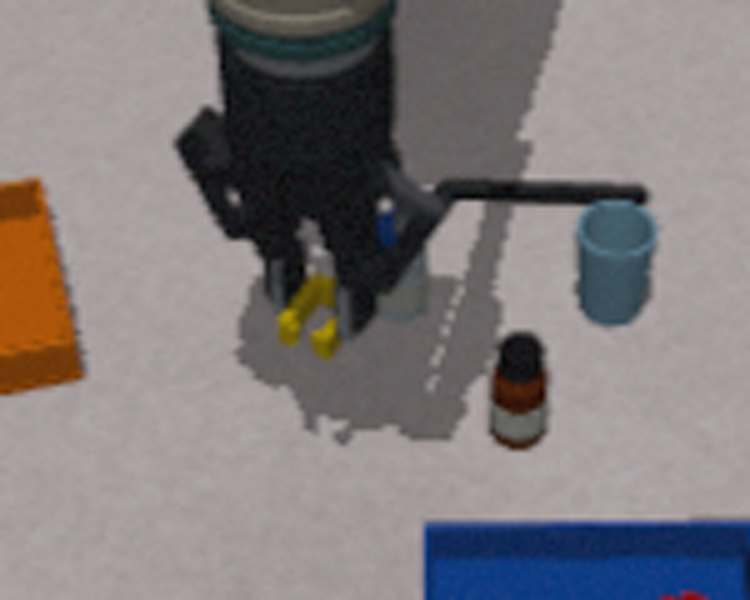

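Emit:
apply_moves(
  moves=[
    [0.6, -1, 0, 0, -0.008, 0, 0.2],
    [1.3, -2.2, 0, 0, 0, 0, 0.2],
    [1.4, -2.5, 0, 0, 0, 0, 0.2],
    [1.4, -2.5, 0, 0, 0, 0, 0.2],
    [1.4, -2.5, 0, 0, 0, 0, 0.2],
    [1.3, -2.2, 0, 0, 0, 0, 0.2],
    [0.8, -1.2, 0, 0, 0, 0, 0.2],
    [0.2, -0.4, 0, 0, 0, 0, 0.2],
    [0, 0, 0, 0, 0, 0, 0.2],
  ],
)

```text
clock: 27.45
ee_pos: [0.6628, 0.0017, 0.0937]
eef_rot: [[0.882, -0.471, -0.018], [-0.471, -0.882, 0.005], [-0.018, 0.004, -1.0]]
ft_force: [-1.1, -0.5, -0.2]
finger_gap: 0.316
```

```bash
python3 d.py .665 .000 .027 -28
```

```text
t 27.45 pos [0.6628 0.0017 0.0937] yaw -28.1 gap 0.316 F [-1.1 -0.5 -0.2]
shift now-axes cm [0.39 0.02 6.66]  after-turn-axes cm [0.27 0.05 6.67] rotvec [ 0.004  0.018 -0.002]
```

Emit:
apply_moves(
  moves=[
    [0.3, 0, 0, 0.004, 0.018, 0, 0.2],
    [0, 0, 0, 0, 0, 0, 0.2],
    [0, 0, 1.5, 0, 0, 0, 0.2],
    [0, 0, 1.5, 0, 0, 0, 0.2],
    [0, 0, 1.5, 0, 0, 0, 0.2],
    [0, 0, 1.1, 0, 0, 0, 0.2],
    [0, 0, 0.3, 0, 0, 0, 0.2],
    [0, 0, 0, 0, 0, 0, 0.2],
  ],
)

```text
clock: 28.25
ee_pos: [0.6624, -0.002, 0.0269]
eef_rot: [[0.881, -0.473, -0.003], [-0.473, -0.881, -0.001], [-0.003, 0.002, -1.0]]
ft_force: [-1.1, -0.1, 2.2]
finger_gap: 0.316
```

```bash
python3 d.py .665 .000 .027 -28
```

```text
t 28.25 pos [ 0.6624 -0.002   0.0269] yaw -28.2 gap 0.316 F [-1.1 -0.1  2.2]
shift now-axes cm [ 0.13 -0.29 -0.01]  after-turn-axes cm [ 0.13 -0.29 -0.01] rotvec [ 0.002  0.003 -0.004]
```

Emit:
apply_moves(
  moves=[
    [0, 0, 0, 0, 0, 0, 0.4],
    [0, 0, 0, 0, 0, 0, 0.5],
    [0, 0, 0, 0, 0, 0, 0.5],
    [0, 0, -1, 0, 0, 0, 0.5],
    [0, 0, -2, 0, 0, 0, 0.5],
    [0, 0, -3, 0, 0, 0, 0.55],
    [0, 0, -3, 0, 0, 0, 0.6],
    [0, 0, 0, 0, 0, -0.147, 0.65],
    [0, 0, 0, 0, 0, -0.147, 0.65],
    [0, 0, 0, 0, 0, -0.147, 0.65],
    [0, 0, 0, 0, 0, -0.147, 0.65],
    [0, 0, 0, 0, 0, -0.147, 0.65],
  ],
)

```text
clock: 29.45
ee_pos: [0.6654, -0.0018, 0.1337]
eef_rot: [[0.967, 0.256, 0.01], [0.256, -0.967, -0.001], [0.01, 0.004, -1.0]]
ft_force: [0.1, -0.0, 0.5]
finger_gap: 0.651
```

```bash
python3 d.py .5175 .009 .12 14
```

```text
t 29.45 pos [ 0.6654 -0.0018  0.1337] yaw 14.9 gap 0.651 F [ 0.1 -0.   0.5]
shift now-axes cm [-14.03  -4.84   1.21]  after-turn-axes cm [-14.09  -4.63   1.37] rotvec [ 0.004 -0.01   0.015]
```

Emit:
apply_moves(
  moves=[
    [0, 0, 0, 0, -0.01, 0.015, 0.65],
    [-1.5, -0.5, 0, 0, 0, 0, 0.65],
    [-2.8, -0.9, 0, 0, 0, 0, 0.65],
    [-2.8, -0.9, 0, 0, 0, 0, 0.65],
    [-2.8, -0.9, 0, 0, 0, 0, 0.65],
    [-2.5, -0.8, 0, 0, 0, 0, 0.65],
    [-1.5, -0.5, 0, 0, 0, 0, 0.65],
    [-0.2, 0, 0, 0, 0, 0, 0.65],
    [0, 0, 0, 0, 0, 0, 0.65],
  ],
)

```text
clock: 30.35
ee_pos: [0.5145, 0.0098, 0.1404]
eef_rot: [[0.979, 0.204, 0.008], [0.204, -0.979, -0.006], [0.007, 0.007, -1.0]]
ft_force: [0.1, 0.6, 0.4]
finger_gap: 0.648
```

```bash
python3 d.py .5175 .009 .09 14; python3 - <<'E'
from h import *
a=imaging.grab_frame('scene')
print([(round(x['p'],2),np.round(x['location'],3)) for n in ['amber_black_center','clip_yellow_center','clip_red_center'] for x in mark_of('scene',n)])
A=cv2.resize(a[110:270,190:350],(600,600),interpolation=cv2.INTER_CUBIC)
cv2.imwrite('pics/g12.png',cv2.cvtColor(A,cv2.COLOR_RGB2BGR))
E
```

```text
t 30.35 pos [0.5145 0.0098 0.1404] yaw 11.8 gap 0.648 F [0.1 0.6 0.4]
shift now-axes cm [0.24 0.11 5.04]  after-turn-axes cm [0.27 0.15 5.04] rotvec [ 0.007 -0.007 -0.039]
[(0.57, array([0.52 , 0.01 , 0.031])), (0.47, array([0.66 , 0.003, 0.009])), (0.65, array([0.66 , 0.076, 0.014]))]
```

View pics/g12.png

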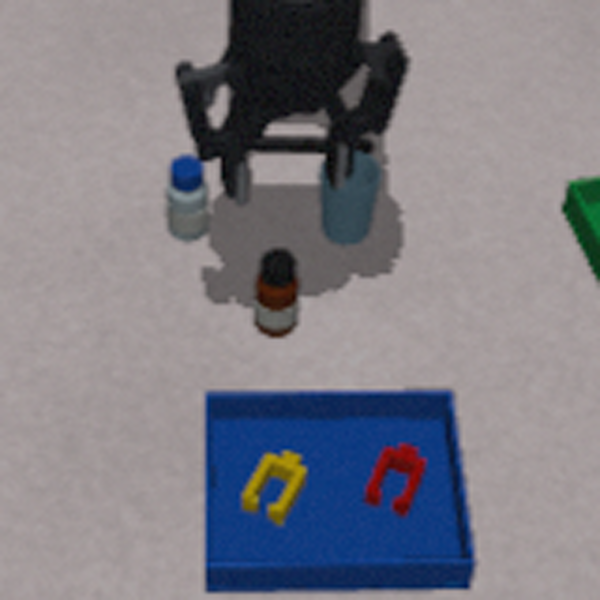

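Both clips lie flat in the blue tray ((275,488) and (397,480)); the gripper is above the black-capped bottle.

Emit:
apply_moves(
  moves=[
    [0.4, 0.1, 0, 0.007, -0.007, 0, 0.65],
    [0, 0, 0, 0, 0, 0, 0.65],
    [0, 0, 2, 0, 0, 0, 0.65],
    [0, 0, 2, 0, 0, 0, 0.65],
    [0, 0, 2, 0, 0, 0, 0.65],
    [0, 0, 0, 0, 0, 0, 0.65],
  ],
)

```text
clock: 31.15
ee_pos: [0.5216, 0.0092, 0.0776]
eef_rot: [[0.979, 0.204, -0.002], [0.204, -0.979, 0.001], [-0.002, -0.001, -1.0]]
ft_force: [0.4, 0.1, -1.0]
finger_gap: 0.652
```

```bash
python3 d.py .518 .009 .033 12
```

```text
t 31.15 pos [0.5216 0.0092 0.0776] yaw 11.8 gap 0.652 F [ 0.4  0.1 -1. ]
shift now-axes cm [-0.34 -0.05  4.46]  after-turn-axes cm [-0.35 -0.05  4.46] rotvec [-0.001  0.002 -0.004]
```

Emit:
apply_moves(
  moves=[
    [-0.3, 0, 0, 0, 0, 0, 0.65],
    [0, 0, 0, 0, 0, 0, 0.65],
    [0, 0, 1.5, 0, 0, 0, 0.65],
    [0, 0, 1.5, 0, 0, 0, 0.65],
    [0, 0, 1.1, 0, 0, 0, 0.65],
    [0, 0, 0.2, 0, 0, 0, 0.65],
    [0, 0, 0, 0, 0, 0, 0.65],
  ],
)

```text
clock: 31.85
ee_pos: [0.5208, 0.0084, 0.0354]
eef_rot: [[0.979, 0.204, 0.004], [0.204, -0.979, 0.0], [0.004, 0.001, -1.0]]
ft_force: [-0.4, 0.8, -0.8]
finger_gap: 0.647
```

```bash
python3 d.py .518 .009 .033 12; python3 - <<'E'
from h import *
a=imaging.grab_frame('scene')
A=cv2.resize(a[110:230,190:340],(750,600),interpolation=cv2.INTER_CUBIC)
cv2.imwrite('pics/g13.png',cv2.cvtColor(A,cv2.COLOR_RGB2BGR))
E
```

```text
t 31.85 pos [0.5208 0.0084 0.0354] yaw 11.7 gap 0.647 F [-0.4  0.8 -0.8]
shift now-axes cm [-0.26 -0.12  0.24]  after-turn-axes cm [-0.26 -0.12  0.24] rotvec [ 0.001 -0.004 -0.004]
```

View pics/g13.png

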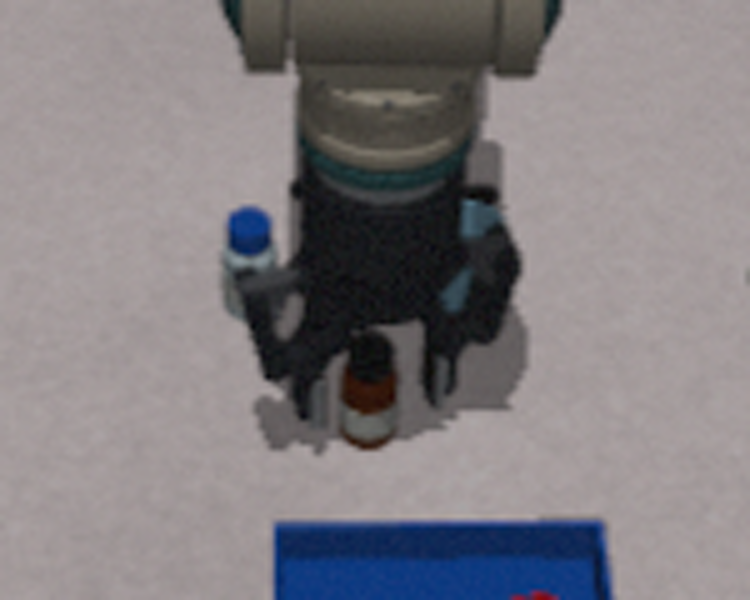

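Emit:
apply_moves(
  moves=[
    [-0.2, 0, 0.1, 0, 0, 0, 0.65],
    [0, 0, 0, 0, 0, 0, 0.4],
    [0, 0, 0, 0, 0, 0, 0.2],
    [0, 0, 0, 0, 0, 0, 0.2],
    [0, 0, 0, 0, 0, 0, 0.2],
    [0, 0, 0, 0, 0, 0, 0.2],
    [0, 0, 0, 0, 0, 0, 0.2],
  ],
)

```text
clock: 32.6
ee_pos: [0.5198, 0.0079, 0.0364]
eef_rot: [[0.979, 0.204, 0.007], [0.204, -0.979, 0.0], [0.007, 0.001, -1.0]]
ft_force: [0.4, 0.1, -0.8]
finger_gap: 0.335
```

Emit:
apply_moves(
  moves=[
    [0, 0, -1, 0, 0, 0, 0.2],
    [0, 0, -2, 0, 0, 0, 0.2],
    [0, 0, -2, 0, 0, 0, 0.2],
    [0, 0, -2, 0, 0, 0, 0.2],
    [0, 0, -2, 0, 0, 0, 0.2],
    [0, 0, -2, 0, 0, 0, 0.2],
    [0, 0, 0, 0, 0, 0, 0.2],
  ],
)

```text
clock: 33.3
ee_pos: [0.5187, 0.0079, 0.1541]
eef_rot: [[0.979, 0.204, 0.008], [0.204, -0.979, 0.0], [0.008, 0.002, -1.0]]
ft_force: [0.3, 0.4, -1.1]
finger_gap: 0.333
```

```bash
python3 d.py .424 -.279 .14 14
```

```text
t 33.3 pos [0.5187 0.0079 0.1541] yaw 11.8 gap 0.333 F [ 0.3  0.4 -1.1]
shift now-axes cm [-15.12  26.16   1.33]  after-turn-axes cm [-16.13  25.55   1.41] rotvec [ 0.002 -0.008 -0.039]
```

Emit:
apply_moves(
  moves=[
    [-0.6, 1, 0, 0, -0.008, -0.039, 0.2],
    [-1.3, 2, 0, 0, 0, 0, 0.2],
    [-1.5, 2.4, 0, 0, 0, 0, 0.2],
    [-1.5, 2.4, 0, 0, 0, 0, 0.2],
    [-1.5, 2.4, 0, 0, 0, 0, 0.2],
    [-1.5, 2.4, 0, 0, 0, 0, 0.2],
    [-1.5, 2.4, 0, 0, 0, 0, 0.2],
    [-1.5, 2.4, 0, 0, 0, 0, 0.2],
    [-1.5, 2.4, 0, 0, 0, 0, 0.2],
    [-1.5, 2.4, 0, 0, 0, 0, 0.2],
    [-1, 1.5, 0, 0, 0, 0, 0.2],
    [0, 0, 0, 0, 0, 0, 0.2],
  ],
)

```text
clock: 34.5
ee_pos: [0.4244, -0.266, 0.1454]
eef_rot: [[0.969, 0.246, -0.009], [0.246, -0.969, 0.003], [-0.008, -0.005, -1.0]]
ft_force: [0.3, 0.9, -0.3]
finger_gap: 0.334
```

```bash
python3 d.py .424 -.279 .10 14
```

```text
t 34.5 pos [ 0.4244 -0.266   0.1454] yaw 14.2 gap 0.334 F [ 0.3  0.9 -0.3]
shift now-axes cm [-0.32  1.27  4.54]  after-turn-axes cm [-0.36  1.25  4.54] rotvec [-0.005  0.008  0.004]
```

Emit:
apply_moves(
  moves=[
    [-0.35, 1.25, 0, -0.005, 0.008, 0, 0.2],
    [0, 0, 0, 0, 0, 0, 0.2],
    [0, 0, 1.5, 0, 0, 0, 0.2],
    [0, 0, 1.5, 0, 0, 0, 0.2],
    [0, 0, 1, 0, 0, 0, 0.2],
    [0, 0, 0, 0, 0, 0, 0.2],
  ],
)

```text
clock: 35.1
ee_pos: [0.4252, -0.2771, 0.1028]
eef_rot: [[0.969, 0.249, 0.0], [0.249, -0.969, 0.002], [0.001, -0.002, -1.0]]
ft_force: [0.3, 0.3, -0.6]
finger_gap: 0.334
```

```bash
python3 d.py .424 -.279 .0404 14;python3 - <<'E'
from h import *
a=imaging.grab_frame('scene')
A=cv2.resize(a[90:230,80:255],(750,600),interpolation=cv2.INTER_CUBIC)
cv2.imwrite('pics/g14.png',cv2.cvtColor(A,cv2.COLOR_RGB2BGR))
E
```

```text
t 35.1 pos [ 0.4252 -0.2771  0.1028] yaw 14.4 gap 0.334 F [ 0.3  0.3 -0.6]
shift now-axes cm [-0.17  0.16  6.24]  after-turn-axes cm [-0.17  0.15  6.24] rotvec [-0.002 -0.001  0.007]
```

View pics/g14.png

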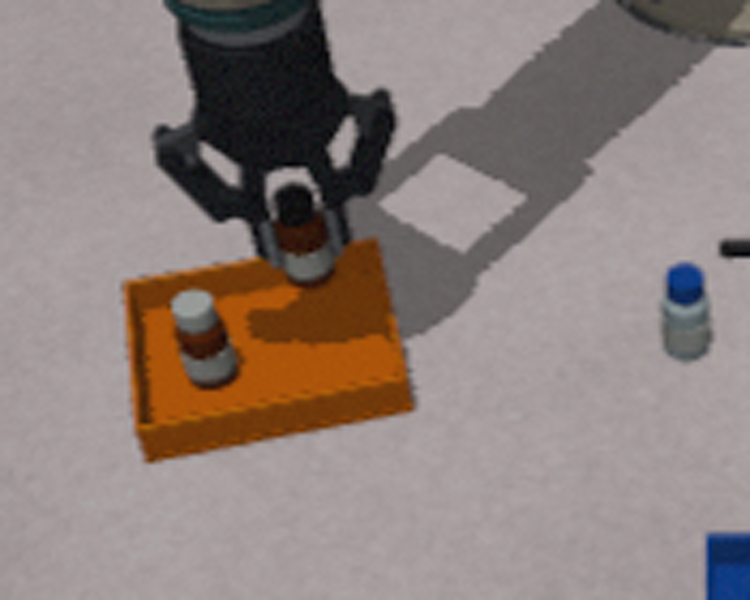

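Held upright above the right half of the tray, with the white-capped bottle at (205,340) well clear. Lowering.

Emit:
apply_moves(
  moves=[
    [0, 0, 1.5, 0, 0, 0, 0.2],
    [0, 0, 1.5, 0, 0, 0, 0.2],
    [0, 0, 1.5, 0, 0, 0, 0.2],
    [0, 0, 0.8, 0, 0, 0, 0.2],
    [0, 0, 0.2, 0, 0, 0, 0.2],
    [0, 0, 0, 0, 0, 0, 0.2],
  ],
)

```text
clock: 35.75
ee_pos: [0.429, -0.2781, 0.0522]
eef_rot: [[0.968, 0.251, 0.008], [0.251, -0.968, -0.004], [0.007, 0.006, -1.0]]
ft_force: [0.4, 0.0, -0.9]
finger_gap: 0.336
```

```bash
python3 d.py .424 -.279 .0404 14
```

```text
t 35.75 pos [ 0.429  -0.2781  0.0522] yaw 14.5 gap 0.336 F [ 0.4  0.  -0.9]
shift now-axes cm [-0.51 -0.04  1.18]  after-turn-axes cm [-0.5  -0.03  1.18] rotvec [ 0.006 -0.007  0.009]
```

Emit:
apply_moves(
  moves=[
    [-0.3, 0, 0.5, 0.006, -0.007, 0, 0.2],
    [0, 0, 0.4, 0, 0, 0, 0.2],
    [0, 0, 0, 0, 0, 0, 0.2],
  ],
)

```text
clock: 36.05
ee_pos: [0.4268, -0.2796, 0.0445]
eef_rot: [[0.968, 0.251, 0.002], [0.251, -0.968, -0.001], [0.001, 0.002, -1.0]]
ft_force: [-0.2, -0.4, -0.4]
finger_gap: 0.33
```

Emit:
apply_moves(
  moves=[
    [0, 0, 0.15, 0, 0, 0, 0.2],
    [0, 0, 0, 0, 0, 0, 0.2],
  ],
)

```text
clock: 36.25
ee_pos: [0.4269, -0.2797, 0.0431]
eef_rot: [[0.968, 0.251, 0.002], [0.251, -0.968, -0.002], [0.002, 0.002, -1.0]]
ft_force: [0.1, -0.4, -1.8]
finger_gap: 0.341
```

Emit:
apply_moves(
  moves=[
    [0, 0, 0.15, 0, 0, 0, 0.2],
    [0, 0, 0, 0, 0, 0, 0.2],
  ],
)

```text
clock: 36.45
ee_pos: [0.427, -0.2798, 0.0417]
eef_rot: [[0.968, 0.25, 0.003], [0.251, -0.968, -0.002], [0.002, 0.003, -1.0]]
ft_force: [-0.6, -0.3, -0.0]
finger_gap: 0.329
```

Emit:
apply_moves(
  moves=[
    [0, 0, 0.15, 0, 0, 0, 0.2],
    [0, 0, 0, 0, 0, 0, 0.2],
  ],
)

```text
clock: 36.65
ee_pos: [0.427, -0.2799, 0.0402]
eef_rot: [[0.968, 0.251, 0.003], [0.251, -0.968, -0.002], [0.002, 0.003, -1.0]]
ft_force: [-0.5, -0.4, -0.7]
finger_gap: 0.331
```

Emit:
apply_moves(
  moves=[
    [0, 0, 0.12, 0, 0, 0, 0.2],
    [0, 0, 0, 0, 0, 0, 0.2],
  ],
)

```text
clock: 36.85
ee_pos: [0.4274, -0.2801, 0.0403]
eef_rot: [[0.968, 0.251, 0.004], [0.251, -0.968, -0.003], [0.003, 0.003, -1.0]]
ft_force: [-0.4, -0.3, -0.2]
finger_gap: 0.331
```

The descent stopped at the expected height, so it is on the floor. Releasing.

Emit:
apply_moves(
  moves=[
    [0, 0, 0, 0, 0, 0, 0.37],
    [0, 0, 0, 0, 0, 0, 0.42],
    [0, 0, 0, 0, 0, 0, 0.47],
    [0, 0, 0, 0, 0, 0, 0.47],
    [0, 0, -1, 0, 0, 0, 0.47],
    [0, 0, -2, 0, 0, 0, 0.47],
    [0, 0, -2, 0, 0, 0, 0.47],
    [0, 0, -3, 0, 0, 0, 0.47],
    [0, 0, -4, 0, 0, 0, 0.47],
    [0, 0, -4, 0, 0, 0, 0.47],
  ],
)

```text
clock: 37.85
ee_pos: [0.4244, -0.2778, 0.2021]
eef_rot: [[0.968, 0.251, -0.006], [0.251, -0.968, 0.005], [-0.005, -0.006, -1.0]]
ft_force: [1.1, -1.2, -0.6]
finger_gap: 0.471
```

Emit:
apply_moves(
  moves=[
    [-2, 3, 0, 0, 0, 0, 0.47],
    [-3, 3, 0, 0, 0, 0, 0.47],
    [-3, 3, 0, 0, 0, 0, 0.47],
    [-3, 3, 0, 0, 0, 0, 0.47],
    [-3, 3, 0, 0, 0, 0, 0.47],
    [-3, 3, 0, 0, 0, 0, 0.47],
    [-3, 3, 0, 0, 0, 0, 0.47],
    [-1, 2, 0, 0, 0, 0, 0.47],
    [0, 0, 0, 0, 0, 0, 0.47],
  ],
)

```text
clock: 38.75
ee_pos: [0.2754, -0.5649, 0.22]
eef_rot: [[0.967, 0.254, 0.01], [0.254, -0.967, -0.012], [0.007, 0.014, -1.0]]
ft_force: [0.6, -0.1, 0.2]
finger_gap: 0.467
```

```bash
python3 - <<'E'
from h import *
for c in ['scene','top']:
    a=imaging.grab_frame(c)
    cv2.imwrite(f'pics/f_{c}.png',cv2.cvtColor(cv2.resize(a[80:290,90:420],(800,509),interpolation=cv2.INTER_CUBIC),cv2.COLOR_RGB2BGR))
    for n in ['amber_white_center','amber_black_center','clip_yellow_center','clip_red_center','boss_head_center','clear_vial_center','beaker_center']:
        print(c,n,[(round(x['p'],2),np.round(x['location'],3).tolist()) for x in mark_of(c,n)[:1]])
s=state();print(s['clock'],s['ee_pos'],s['ft_force'])
E
```

```text
scene amber_white_center [(0.78, [0.441, -0.347, 0.038])]
scene amber_black_center [(0.61, [0.424, -0.282, 0.037])]
scene clip_yellow_center [(0.51, [0.661, -0.002, 0.009])]
scene clip_red_center [(0.58, [0.66, 0.074, 0.013])]
scene boss_head_center [(0.66, [0.465, 0.309, 0.014])]
scene clear_vial_center [(0.61, [0.427, -0.056, 0.028])]
scene beaker_center [(0.65, [0.427, 0.06, 0.022])]
top amber_white_center [(0.58, [0.441, -0.345, 0.036])]
top amber_black_center [(0.49, [0.426, -0.281, 0.033])]
top clip_yellow_center [(0.57, [0.664, -0.001, 0.015])]
top clip_red_center [(0.5, [0.66, 0.078, 0.011])]
top boss_head_center [(0.75, [0.465, 0.318, 0.02])]
top clear_vial_center [(0.65, [0.66, 0.079, 0.011])]
top beaker_center [(0.82, [0.429, 0.062, 0.028])]
39.55 [ 0.27715322 -0.56280912  0.21989045] [-0.01825658  0.63610197  0.57420858]
```

View pics/f_scene.png

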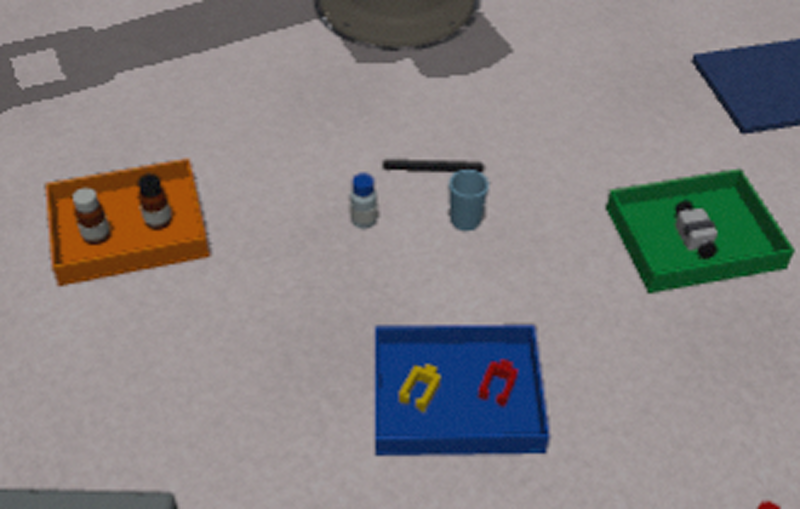

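View pics/f_top.png

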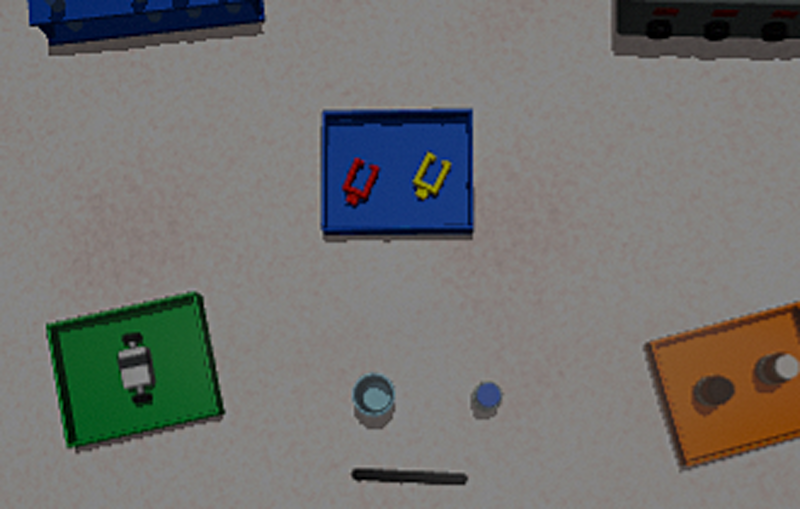

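```bash
python3 -c "
from workcell import ticket;print(ticket.sign_off())"
```

```text
the job is handed in; nothing more can be done
None
```

The job is handed in at about 39.6 s on the clock, with all five items sorted. `sign_off` gives no verdict, so this rests on my own last checks.

**Placed items:**
- **Amber bottles:** both stand upright in the orange tray, about 35 mm either side of its centre. I lowered each until it stopped descending at the expected height, then opened the fingers.
- **Clips:** both lie flat in the blue tray.
- **Boss head:** it lies flat in the green tray.

**Checks on the final pictures:** The networks' positions from both cameras put all five items inside the limits in x and y. Their heights for the clips and the boss head varied by several mm between cameras and are too rough to check the floor limits. For those I rely on the pictures and on the TCP height and force readings when I put the items down.

**Bystanders:** The clear bottle and the beaker still stand where they were, within about 4 mm of the first reading. The arm was clear of everything at hand-in.

**Disagreements:**
- In the last top picture the network reported the clear bottle at the red clip's place. That is a false hit; the picture and the other camera both show the bottle where it was.
- The two cameras differed by about 9 mm on the boss head's y, which is far inside the limit.

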